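# Spin the hidden bushing and index it with the cross pin

## Task

Lock the hidden bushing of the indexing fixture: stand the index pin from the blue stand in the guide hole of the fixture's cover, then turn the crank slowly clockwise, past the false groove where the pin only dips and rides out, until you feel the pin catch in the true hole and block the crank; stop at once. Then press the pin fully home so its knurled head sits flat on the cover, and let go. Be gentle: never force the crank against the caught pin or lean hard on the pin, and leave the roller cones, setting disc and dial indicator alone.

Things in the scene. Friction and masses are not known exactly. Their poses are not given: they have to be found in the camera images.
- fixture: Indexing fixture, fixed on the granite plate (granite top 40 mm above the table): closed grey cast housing 160 x 160 x 60 mm. Origin under its centre, z up; its +x points from the crank's spindle axis (vertical, through the origin) to the guide hole. Hidden inside, a bushing turns with the crank; its flat top is 26 mm below the cover's top.
- cover_centre (a point): Centre of the flat top of the fixture's cover, on the spindle axis, 60 mm above the granite.
- guide_mouth (a point): Mouth centre of the guide hole (brass-coloured ring), level with the cover's top, 38 mm from the spindle axis. The hole is vertical, 13.2 mm across, 24 mm long, 2.5 mm chamfer. In the bushing's hole a snug friction plug stops the pin after it has dropped 6 mm; from there the last 18 mm down take a steady push of about 6 N, without springing back.
- crank_knob (a point): Half-way up the crank's black upright knob (16 mm thick, 44 mm tall, from 14 to 58 mm above the cover), on a 60 mm radius about the spindle axis. It starts 1.03 to 1.25 rad counter-clockwise (from above) past the point opposite the guide hole: turn it clockwise. Stops at 1.4 rad either side. Takes about 1 N at the knob, 1 to 2 N more climbing out of the groove; stays where left.
- pin_grip (a point): Centre of the index pin's knurled head (20 mm thick, 40 mm tall). Oiled shank below: 12 mm thick, 50 mm long, 1.5 mm tip chamfer. About 0.13 kg, loose, upright in the stand. Standing on the bushing in the guide hole, its head is 24 mm above the cover. In the groove it sinks but lets the crank turn on; in the true hole it drops 6 mm and blocks it. Home: this point 20 mm above the cover.
- stand: Blue plastic block 70 x 70 x 34 mm, fixed on the granite, with one hole that holds the pin, whose head starts 24 mm above the block. Origin at the centre of its underside.
- cone_a_mid (a point): Polished taper roller cone, 48 mm across, 29 mm high, half-way up. Leave it alone.
- cone_b_mid (a point): Second polished taper roller cone, the same. Leave it alone.
- disc_mid (a point): Grey cast setting disc, 70 mm across, 22 mm high, half-way up. Leave it alone.
- indicator: Matte steel dial indicator stand, 220 mm tall, dial arm pointing to its +y. Origin at the centre of its underside. Leave it alone.
- crank: Crank arm on the spindle, carrying the hidden bushing; origin on the spindle axis, -x points to its knob. The bushing has one vertical hole 14 mm across, 38 mm from the axis, opposite the knob only to within 0.3 rad either way. This error differs each time and cannot be seen: find it by feel. Turning clockwise, a false groove with sloping sides, 4.5 mm deep, comes 0.55 rad before the hole.

How it is judged:
By the outcome, as a careful person would: the job done as asked, in the order asked, and still so for the second after the job is handed in, with the robot touching nothing.
It also fails if it takes over 72 s, if anything falls off the work surface, if the arm or the gripper's body presses on something with over 40 N, if the wrist force passes 120 N, or if a joint passes its speed limit or range.

## Robot

A 6-joint arm with a two-finger parallel gripper is mounted at the origin on the work surface. World frame = base frame: x ahead of the robot, y to its left, z up, the work surface at z = 0. Lengths are in m, angles in rad, forces in N, time in s.
With the tool pointing down it reaches from about 0.275 to 0.85 m from the base axis. Payload 19 kg.
Tool frame: the origin (TCP) lies on the centre line of the jaws, within the pads' length; the fingertips stand 8 mm ahead of it and the grasp point (between the pads) lies 11 mm behind it; z points along the fingers, y is the direction in which the jaws open and shut (so a half turn about z gives the same grasp; the last joint's range is limited). The gripper opens to 85 mm and grips with 20 to 120 N. Pads are 22 mm wide; open, the fingers measure 114 mm over their backs; the gripper's body (76 mm by 85 mm) begins 54 mm behind the grasp point. The pads swing forward as they close: fully open they stand 13 mm farther back than shut.
Start: joints at [1.19, 0.15, 1.437, -0, 1.554, -0.134], TCP at [0.14, 0.558, 0.239] pointing down, gripper open.
Joint ranges: [-2.8, 2.8], [-0.68, 2.1], [0.12, 2.68], [-1.39, 4.53], [0.16, 2.79], [-2.81, 2.81]. Speed limits (rad/s): [1.89, 1.89, 2.22, 3.01, 3.01, 3.01].

## Interface

Orientations are given as a unit quaternion [w, x, y, z].
In Python, from cell import bot gives the robot as it stands.
- The arm moves only by the shell command python3 -m handwheel 'ROWS' [FORCE]. ROWS is a JSON object of lists of equal length, an entry for each row: "linear": the shift along the world's x, y, z in cm, a list of three; "rotation": the turn, a rotation vector about the world's x, y, z in rad, a list of three; "hand": the opening, from 0 (shut) to 1 (fully open). A call has exactly 5 rows; each row shifts and turns the commanded pose from where the row before left it; what a row does not reach is not made up. A row lasts 1/8 s, in which the tool goes at most 62.5 mm and 10.7 degrees, less where a joint would pass 70% of its speed; a pose out of reach is approached as far as the arm can. A call is refused whole if a number of a shift passes 6.25 or a number of a turn 0.188, either way. A call with a gripper value outside its range is refused whole. The fingers move at their own pace and stop on an object; FORCE is the grip in N (left out, the last holds). Time passes only in rows, so rows that do not move let the fingers close, or fill a call up. It gives the time, the measured TCP pose, the force and the opening at its end, in the units of the state.
- bot.sense(): the state, without advancing time (a new reading comes with each control period).
- bot.snapshot(name): name is "side" or "top"; returns a dict with "img" (400x640x3 uint8, red, green, blue), "mtx" (3x3 intrinsics, pixels), "position" and "rotation" of the camera in the world. Camera axes: x right, y down, z forward; pixel columns grow to the right and rows downward; lengths in m; the calibration is good to about 2 mm. A picture is of the moment at which its call begins. There is no depth.
- bot.finish_job(): hands the job in, once; it reports no verdict.
The state is a dict: "clock": time; "qpos": joint angles; "qd": joint speeds; "effort": joint torques, N m; "tcp_pos": TCP position; "tcp_rot": TCP orientation; "ft_force": force on the tool from outside, world axes, zero at the start; "moment": the same for the moment, N m; "gripper_width": finger opening in m.
Only numpy, scipy, OpenCV 4.12 (cv2) and the standard library are available. Lean on these libraries where they do the work, as an engineer would, in place of code of your own. Each camera call takes 0.05 s, during which the arm holds its last target.

## Working session

There is one attempt and no reset: what is moved stays moved. The work goes in short steps, Python scripts to look and compute and a shell command to move; the robot and the scene stay as the last step left them, time stands still between calls to the robot, and variables do not carry over. Pictures are saved under pics/ and viewed, and the job is handed in when it is done.

```bash
ls; mkdir -p pics; python3 - <<'E'
from cell import bot
import cv2,numpy as np,json
s=bot.sense();print(s)
for n in("side","top"):
    d=bot.snapshot(n);cv2.imwrite(f"pics/{n}0.png",d["img"][:,:,::-1])
    print(n,np.array(d["mtx"]).tolist(),d["position"],d["rotation"])
    np.savez(f"{n}0.npz",**d)
E
```

```text
pics
{'clock': 0.0, 'qpos': array([ 1.18997394e+00,  1.50998756e-01,  1.43801078e+00,  6.95410111e-06,
        1.55378295e+00, -1.33983764e-01]), 'qd': array([-4.16408789e-05, -6.73561806e-04, -2.08857807e-03, -1.84965471e-04,
       -6.78264538e-04,  3.40011836e-04]), 'effort': array([-3.21685479e-05, -7.13052249e+01, -5.70884013e+01, -5.59428122e-05,
        8.77733779e-03,  4.57574527e-05]), 'tcp_pos': array([0.14041936, 0.55735994, 0.23867826]), 'tcp_rot': array([-1.56083430e-04,  1.23106261e-01,  9.92393313e-01, -5.79269436e-04]), 'ft_force': array([-0.36237572,  0.37966965,  0.22473488]), 'moment': array([-0.00777249,  0.00738338,  0.02722993]), 'gripper_width': 0.08551965372636151}
side [[387.73296036704096, 0.0, 320.4915391178803], [0.0, 387.73296036704096, 201.5239266510679], [0.0, 0.0, 1.0]] [ 0.18429559 -0.35578294  0.65688844] [-0.38660676  0.84226634 -0.34584966  0.14666504]
top [[411.7578718293796, 0.0, 323.2478940088945], [0.0, 411.7578718293796, 202.42257396881314], [0.0, 0.0, 1.0]] [0.49164577 0.05825529 0.92137036] [ 0.04014702 -0.70020123  0.71166223 -0.04053794]
```

View pics/side0.png

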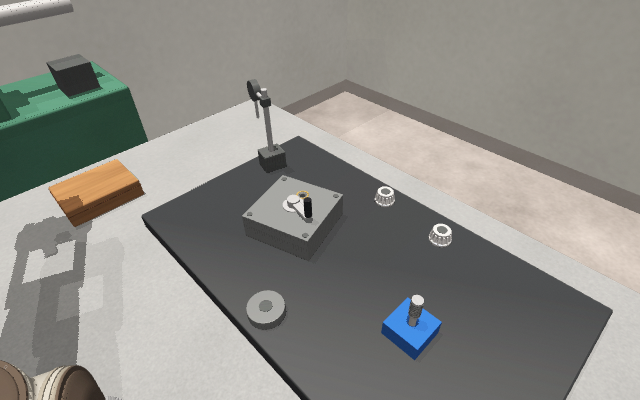

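View pics/top0.png

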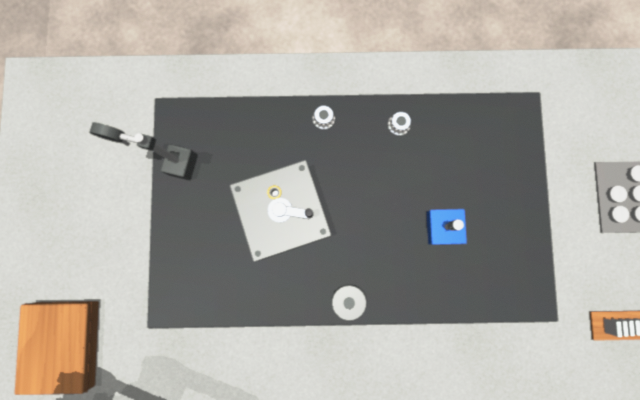

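The side view shows the fixture near (293,215), the pin on the blue stand at (417,300) and the disc at (266,309). In the top view the fixture is at (280,211), the brass ring at about (275,191), the knob at (310,213) and the pin head at (457,225). I'll zoom in next.

```bash
python3 - <<'E'
import cv2,numpy as np
t=cv2.imread("pics/top0.png");s=cv2.imread("pics/side0.png")
a=cv2.resize(t[150:270,220:340],None,fx=5,fy=5,interpolation=cv2.INTER_NEAREST)
cv2.imwrite("pics/z1.png",a)
A=np.zeros((600,800,3),np.uint8)
A[:300,:400]=cv2.resize(t[190:265,410:510],None,fx=4,fy=4,interpolation=cv2.INTER_NEAREST)
A[:,400:]=cv2.resize(s[260:380,370:450],None,fx=5,fy=5,interpolation=cv2.INTER_NEAREST)
cv2.imwrite("pics/z2.png",A)
cv2.imwrite("pics/z3.png",cv2.resize(s[165:265,235:350],None,fx=6,fy=6,interpolation=cv2.INTER_NEAREST))
E
```

```text
(no output)
```

View pics/z1.png

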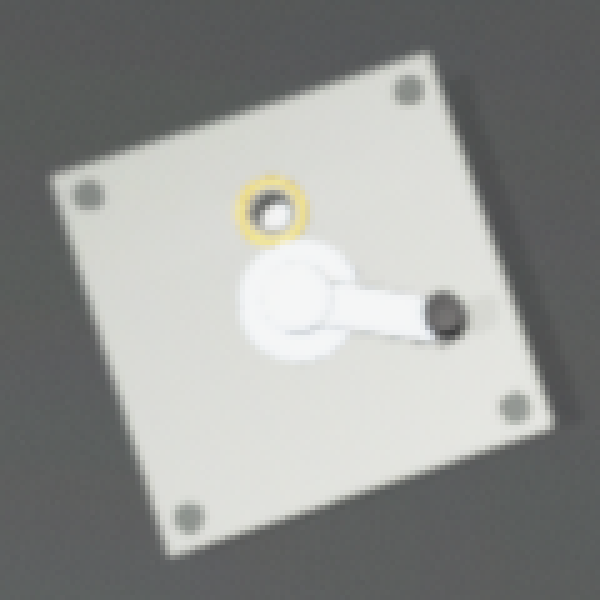

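View pics/z2.png

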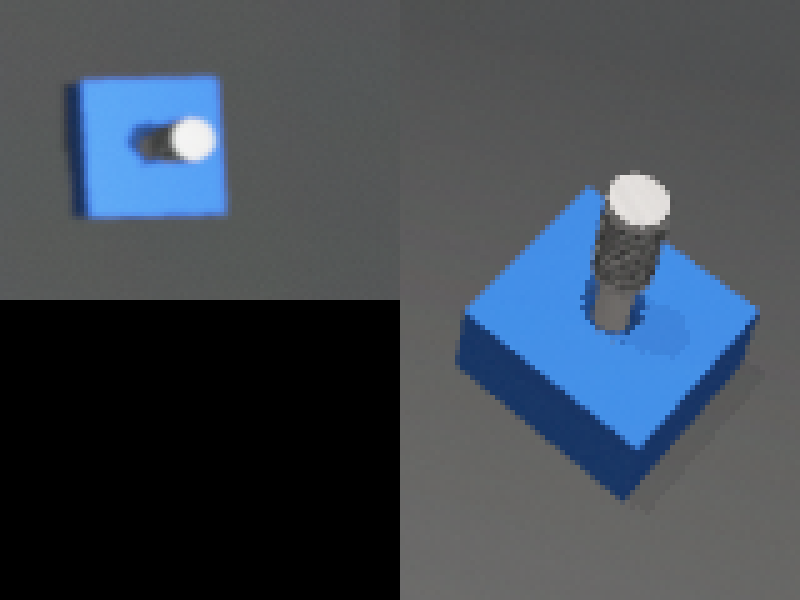

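View pics/z3.png

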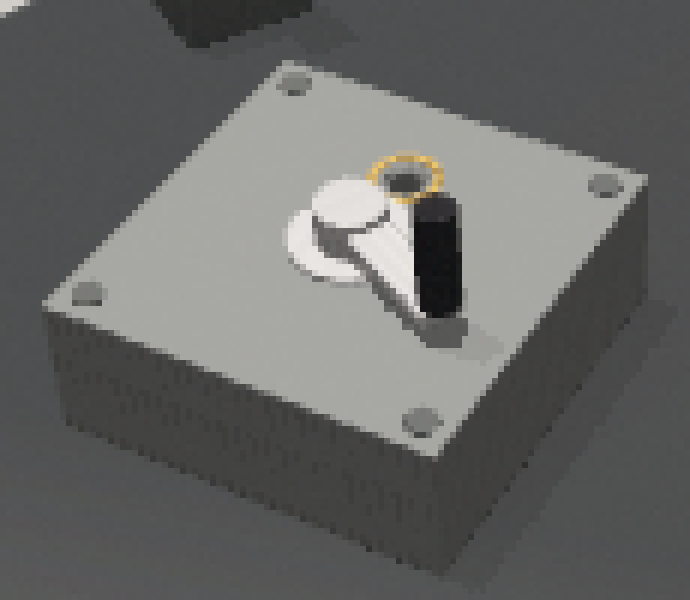

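```bash
cat > h.py <<'E'
import numpy as np
from scipy.spatial.transform import Rotation as R
C={n:np.load(n+"0.npz") for n in("side","top")}
def ray(n,uv):
    c=C[n];q=c["rotation"];r=R.from_quat([q[1],q[2],q[3],q[0]])
    return c["position"],r.apply(np.linalg.inv(c["mtx"])@[uv[0],uv[1],1])
def onz(n,uv,z):
    p,d=ray(n,uv);return p+d*(z-p[2])/d[2]
def tri(a,b):
    p,d=ray("top",a);q,e=ray("side",b)
    M=np.c_[d,-e];s=np.linalg.lstsq(M,q-p,rcond=None)[0]
    x,y=p+d*s[0],q+e*s[1];return (x+y)/2,np.linalg.norm(x-y)
def proj(n,P):
    c=C[n];q=c["rotation"];r=R.from_quat([q[1],q[2],q[3],q[0]])
    v=c["mtx"]@r.inv().apply(np.array(P)-c["position"]);return v[:2]/v[2]
E
python3 - <<'E'
from h import *
np.set_printoptions(precision=4,suppress=True)
f=lambda u,v,o,s:((u+.5)/s-.5+o[0],(v+.5)/s-.5+o[1])
T1=lambda u,v:f(u,v,(220,150),5); T2=lambda u,v:f(u,v,(410,190),4)
S3=lambda u,v:f(u,v,(235,165),6); S2=lambda u,v:f(u-400,v,(370,260),5)
ct=[(430,52),(50,175),(168,557),(553,428)]; cs=[(648,178),(285,62),(45,305),(437,457)]
P=[onz("top",T1(*a),.1) for a in ct];Q=[onz("side",S3(*a),.1) for a in cs]
print("cover top",np.mean(P,0),np.mean(Q,0)); 
for X in(P,Q): print([round(float(np.linalg.norm(X[i]-X[(i+1)%4])),4) for i in range(4)])
for X in (P,Q): 
    e=X[0]-X[3]+X[1]-X[2]; print("yaw",np.arctan2(e[1],e[0]))
print("tri",[tri(T1(*a),S3(*b)) for a,b in zip(ct,cs)][:2])
print("ring",onz("top",T1(272,212),.1),onz("side",S3(406,180),.1))
print("knobtop",onz("top",T1(445,315),.158),onz("side",S3(437,208),.158))
st=[(80,80),(219,76),(227,215),(88,218)]
X=[onz("top",T2(*a),.074) for a in st];print("stand",np.mean(X,0),[np.linalg.norm(X[i]-X[(i+1)%4]) for i in range(4)])
ss=[(464,312),(590,186),(758,313),(638,450)]
X=[onz("side",S2(*a),.074) for a in ss];print("stand",np.mean(X,0))
print("pin",onz("top",T2(193,139),.138),onz("side",S2(639,200),.138),tri(T2(193,139),S2(639,200)))
E
```

```text
cover top [0.5725 0.1446 0.1   ] [0.5717 0.1438 0.1   ]
[0.1613, 0.1609, 0.1605, 0.1603]
[0.1591, 0.1574, 0.1589, 0.1583]
yaw 0.30133428392544714
yaw 0.3095930220575556
tri [(array([0.6726, 0.0921, 0.0995]), np.float64(0.0017661823523126758)), (array([0.6252, 0.2464, 0.0971]), np.float64(0.0009839758576069082))]
ring [0.6086 0.1559 0.1   ] [0.6075 0.1554 0.1   ]
knobtop [0.5606 0.0847 0.158 ] [0.561  0.0843 0.158 ]
stand [ 0.5351 -0.1988  0.074 ] [np.float64(0.07193255925775571), np.float64(0.07151569841901671), np.float64(0.0712162359629515), np.float64(0.07098562575325792)]
stand [ 0.5341 -0.1983  0.074 ]
pin [ 0.5353 -0.1984  0.138 ] [ 0.534  -0.1983  0.138 ] (array([ 0.535 , -0.1983,  0.1371]), np.float64(0.0009454048058148115))
```

```bash
python3 -m handwheel '{"linear":[[2.7,-5.2,0],[2.7,-5.2,0],[2.7,-5.2,0],[2.7,-5.2,0],[2.7,-5.2,0]],"rotation":[[0,0,0],[0,0,0],[0,0,0],[0,0,0],[0,0,0]],"hand":[1,1,1,1,1]}' 30
```

```text
clock: 0.72
tcp_pos: [0.2758, 0.2958, 0.2391]
tcp_rot: [0.0, 0.123, 0.992, -0.0]
ft_force: [1.7, 0.5, -0.2]
gripper_width: 0.0852
```

```bash
python3 -m handwheel '{"linear":[[2.7,-5.2,0],[2.7,-5.2,0],[2.7,-5.2,0],[2.7,-5.2,0],[2.7,-5.2,0]],"rotation":[[0,0,0],[0,0,0],[0,0,0],[0,0,0],[0,0,0]],"hand":[1,1,1,1,1]}'
python3 -m handwheel '{"linear":[[2.7,-5.2,0],[2.7,-5.2,-0.5],[2.7,-5.2,-1],[2.7,-5.2,-1],[1.4,-2.2,-1]],"rotation":[[0,0,0],[0,0,0],[0,0,0],[0,0,0],[0,0,0]],"hand":[1,1,1,1,1]}'
```

```text
clock: 1.35
tcp_pos: [0.4109, 0.0356, 0.2393]
tcp_rot: [0.0, 0.123, 0.992, 0.0]
ft_force: [1.6, 1.1, 0.6]
gripper_width: 0.0855
clock: 1.98
tcp_pos: [0.533, -0.1951, 0.203]
tcp_rot: [-0.001, 0.124, 0.992, 0.0]
ft_force: [-0.5, 0.3, -0.6]
gripper_width: 0.0858
```

```bash
python3 -m handwheel '{"linear":[[0.2,-0.5,-3],[0,0,-3],[0,0,-2.5],[0,0,-1.2],[0,0,0]],"rotation":[[0,0,0],[0,0,0],[0,0,0],[0,0,0],[0,0,0]],"hand":[1,1,1,1,1]}'
```

```text
clock: 2.6
tcp_pos: [0.5343, -0.1973, 0.1069]
tcp_rot: [-0.001, 0.123, 0.992, 0.0]
ft_force: [0.4, 0.5, 0.0]
gripper_width: 0.0854
```

```bash
python3 -m handwheel '{"linear":[[0,-0.1,0],[0,0,0],[0,0,0],[0,0,0],[0,0,0]],"rotation":[[0,0,0],[0,0,0],[0,0,0],[0,0,0],[0,0,0]],"hand":[0.15,0.15,0.15,0.15,0.15]}' 30; python3 - <<'E'
from cell import bot
import cv2
d=bot.snapshot("side");cv2.imwrite("pics/s1.png",cv2.resize(d["img"][200:350,330:530,::-1],None,fx=4,fy=4))
s=bot.sense();print(s["gripper_width"],s["tcp_pos"],s["ft_force"],s["moment"])
E
```

```text
clock: 3.22
tcp_pos: [0.5346, -0.1986, 0.1076]
tcp_rot: [0.0, 0.123, 0.992, -0.0]
ft_force: [-0.1, -0.5, 4.9]
gripper_width: 0.0191
0.018920275073882154 [ 0.53461869 -0.19860036  0.10764512] [-1.28044514  0.37759664  4.92917788] [-0.11656973  0.15012673 -0.03591244]
```

View pics/s1.png

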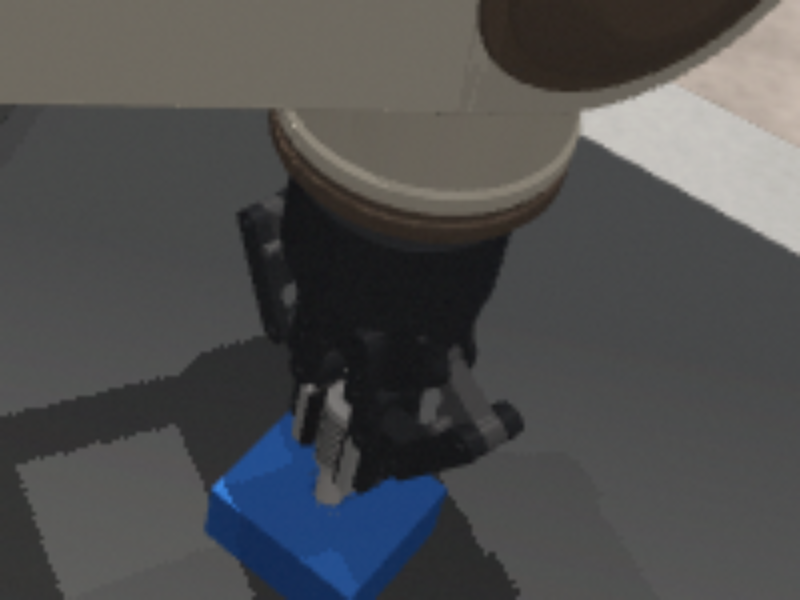

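```bash
python3 -m handwheel '{"linear":[[0,0,0],[0,0,0.6],[0,0,2],[0,0,3],[0,0,4]],"rotation":[[0,0,0],[0,0,0],[0,0,0],[0,0,0],[0,0,0]],"hand":[0.1,0.1,0.1,0.1,0.1]}' 40; python3 - <<'E'
from cell import bot
s=bot.sense();print(s["gripper_width"],s["tcp_pos"],s["ft_force"],s["moment"])
E
```

```text
clock: 3.9
tcp_pos: [0.534, -0.1982, 0.2036]
tcp_rot: [-0.001, 0.123, 0.992, 0.0]
ft_force: [0.9, -0.0, -1.9]
gripper_width: 0.0196
0.019581036127104906 [ 0.53401616 -0.19816953  0.20363585] [ 0.90690479 -0.0061029  -1.87921739] [-0.03537197  0.02343363  0.02809689]
```

```bash
python3 -m handwheel '{"linear":[[1.2,5.8,0],[1.2,5.8,0],[1.2,5.8,0],[1.2,5.8,0],[1.2,5.8,0]],"rotation":[[0,0,0],[0,0,0],[0,0,0],[0,0,0],[0,0,0]],"hand":[0.1,0.1,0.1,0.1,0.1]}';python3 -m handwheel '{"linear":[[0.9,4.4,0],[0.44,2.0,0],[0,0,0],[0,0,0],[0,0,0]],"rotation":[[0,0,0],[0,0,0],[0,0,0],[0,0,0],[0,0,0]],"hand":[0.1,0.1,0.1,0.1,0.1]}'; python3 - <<'E'
from cell import bot
import cv2,numpy as np
s=bot.sense();print(s["tcp_pos"],s["ft_force"])
A=np.zeros((500,800,3),np.uint8)
d=bot.snapshot("side");A[:,:400]=cv2.resize(d["img"][150:250,250:330,::-1],None,fx=5,fy=5)
d=bot.snapshot("top");A[:,400:]=cv2.resize(d["img"][150:250,240:320,::-1],None,fx=5,fy=5)
cv2.imwrite("pics/s2.png",A)
E
```

```text
clock: 4.53
tcp_pos: [0.5945, 0.0936, 0.2034]
tcp_rot: [-0.0, 0.123, 0.992, -0.0]
ft_force: [0.3, -0.4, -1.2]
gripper_width: 0.0189
clock: 5.15
tcp_pos: [0.6079, 0.1544, 0.2034]
tcp_rot: [0.0, 0.124, 0.992, -0.0]
ft_force: [0.7, -0.1, -1.8]
gripper_width: 0.0191
[0.60787174 0.15435671 0.20342291] [ 0.73432698 -0.14526858 -1.78253223]
```

View pics/s2.png

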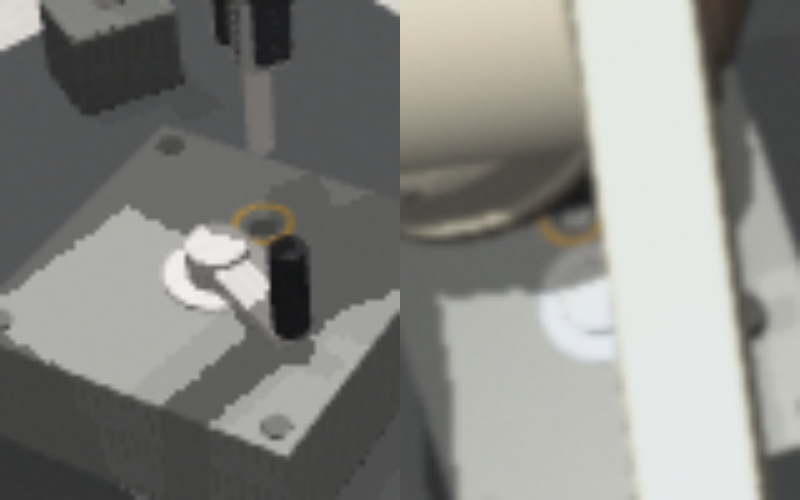

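```bash
python3 - <<'E'
from h import *
for z in(.1,.144,.154,.164): 
    p=proj("side",[.608,.1556,z]);print(z,p,((p-[250,150])+.5)*5-.5)
E
```

```text
0.1 [302.36318923 194.44250842] [263.81594613 224.21254209]
0.144 [301.32078718 178.84907539] [258.60393588 146.24537695]
0.154 [301.07373573 175.15339942] [257.36867864 127.76699712]
0.164 [300.82273592 171.39865942] [256.11367961 108.99329712]
```

```bash
python3 -m handwheel '{"linear":[[0,0.1,-2],[0,0,-1.8],[0,0,-0.5],[0,0,-0.4],[0,0,0]],"rotation":[[0,0,0],[0,0,0],[0,0,0],[0,0,0],[0,0,0]],"hand":[0.1,0.1,0.1,0.1,0.1]}'; python3 - <<'E'
from cell import bot
s=bot.sense();print(s["tcp_pos"],s["ft_force"],s["moment"])
E
```

```text
clock: 5.88
tcp_pos: [0.608, 0.1565, 0.1565]
tcp_rot: [0.0, 0.123, 0.992, -0.0]
ft_force: [-0.4, 0.4, -1.3]
gripper_width: 0.0191
[0.60799583 0.15651269 0.15647697] [-0.40804208  0.43969345 -1.33686482] [-0.04177708 -0.01326926  0.01501722]
```

```bash
python3 -m handwheel '{"linear":[[0,-0.05,0],[0,0,-0.2],[0,0,-0.2],[0,0,-0.2],[0,0,0]],"rotation":[[0,0,0],[0,0,0],[0,0,0],[0,0,0],[0,0,0]],"hand":[0.1,0.1,0.1,0.1,0.1]}'; python3 - <<'E'
from cell import bot
s=bot.sense();print(s["tcp_pos"],s["ft_force"],s["moment"])
E
```

```text
clock: 6.5
tcp_pos: [0.6078, 0.156, 0.15]
tcp_rot: [-0.0, 0.123, 0.992, -0.0]
ft_force: [0.3, -0.5, -0.4]
gripper_width: 0.019
[0.60778252 0.15602682 0.1500349 ] [ 0.25638719 -0.52802123 -0.40660695] [-0.09049541 -0.00545733  0.02837164]
```

```bash
python3 -m handwheel '{"linear":[[0,0,-0.3],[0,0,-0.3],[0,0,-0.3],[0,0,-0.3],[0,0,0]],"rotation":[[0,0,0],[0,0,0],[0,0,0],[0,0,0],[0,0,0]],"hand":[0.1,0.1,0.1,0.1,0.1]}'; python3 - <<'E'
from cell import bot
s=bot.sense();print(s["tcp_pos"],s["ft_force"],s["moment"])
E
```

```text
clock: 7.12
tcp_pos: [0.6078, 0.156, 0.1379]
tcp_rot: [-0.0, 0.123, 0.992, -0.0]
ft_force: [-0.2, 0.6, -1.5]
gripper_width: 0.0189
[0.60776747 0.15602744 0.13794311] [-0.17400964  0.58083384 -1.5113213 ] [-0.01577142  0.04130164 -0.03662156]
```

```bash
python3 -m handwheel '{"linear":[[0,0,-0.3],[0,0,0],[0,0,0],[0,0,0],[0,0,0]],"rotation":[[0,0,0],[0,0,0],[0,0,0],[0,0,0],[0,0,0]],"hand":[0.1,0.1,0.5,0.5,0.5]}'; python3 - <<'E'
from cell import bot
import cv2,numpy as np
s=bot.sense();print(s["tcp_pos"],s["ft_force"])
d=bot.snapshot("side");cv2.imwrite("pics/s3.png",cv2.resize(d["img"][140:260,230:350,::-1],None,fx=5,fy=5))
E
```

```text
clock: 7.75
tcp_pos: [0.6079, 0.1561, 0.1354]
tcp_rot: [0.0, 0.123, 0.992, -0.0]
ft_force: [-0.0, -0.7, -1.1]
gripper_width: 0.0431
[0.60792893 0.15605889 0.13538721] [-0.01052702 -0.74176091 -1.08491688]
```

View pics/s3.png

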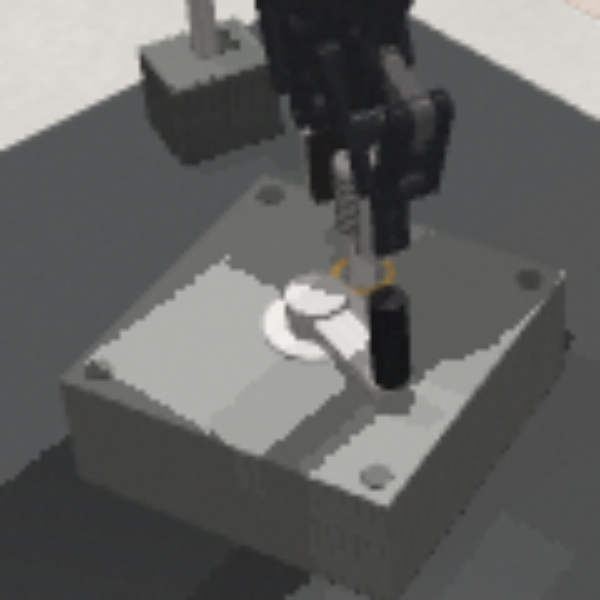

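```bash
python3 -m handwheel '{"linear":[[0,0,2],[0,0,4],[-0.4,-1.2,0.4],[-1,-3.2,0],[-0.9,-3.1,0]],"rotation":[[0,0,0],[0,0,0],[0,0,0.03],[0,0,0.03],[0,0,0]],"hand":[0.5,0.5,0.12,0.12,0.12]}'; python3 - <<'E'
from cell import bot
import cv2,numpy as np
s=bot.sense();print(s["tcp_pos"],s["qpos"],s["ft_force"])
d=bot.snapshot("side");cv2.imwrite("pics/s4.png",cv2.resize(d["img"][100:260,230:390,::-1],None,fx=3.7,fy=3.7))
d=bot.snapshot("top");cv2.imwrite("pics/t4.png",cv2.resize(d["img"][120:300,200:440,::-1],None,fx=3,fy=3))
E
```

```text
clock: 8.43
tcp_pos: [0.5845, 0.0804, 0.1994]
tcp_rot: [0.0, 0.093, 0.996, -0.0]
ft_force: [0.7, 0.4, 0.1]
gripper_width: 0.0105
[0.58453067 0.08035619 0.19935475] [ 6.16524445e-03  1.97687650e-01  1.46297007e+00 -1.56731867e-04
  1.48077014e+00 -1.37885582e+00] [0.6833221  0.39389666 0.09395093]
```

View pics/s4.png

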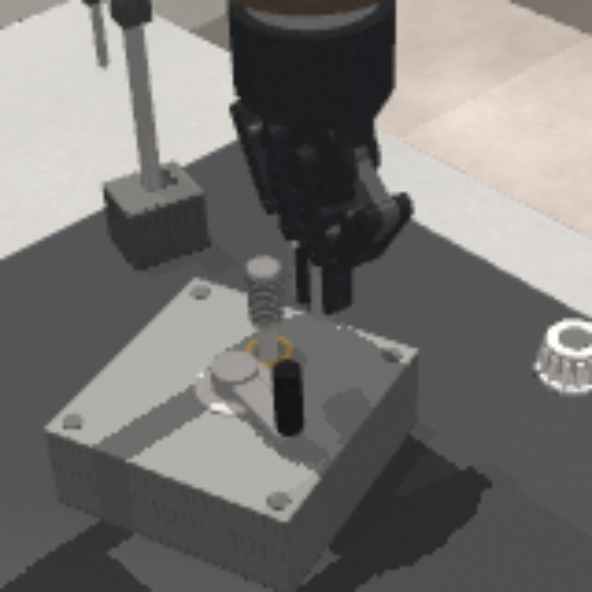

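View pics/t4.png

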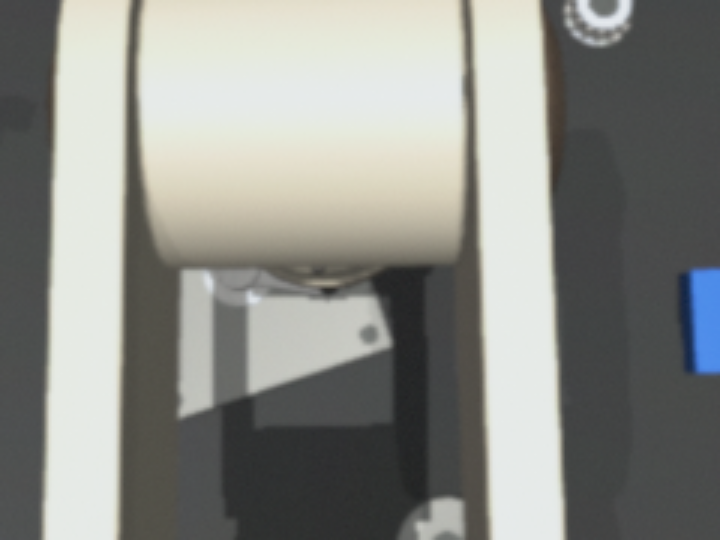

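```bash
python3 -m handwheel '{"linear":[[0,0,-1.5],[0,0,-1.5],[0,0,-1.5],[0,0,-1.1],[0,0,0]],"rotation":[[0,0,0],[0,0,0],[0,0,0],[0,0,0],[0,0,0]],"hand":[0.12,0.12,0.12,0.12,0.12]}'; cat > look.py <<'E'
import sys
from cell import bot
import cv2,numpy as np
from h import *
s=bot.sense();F=s["ft_force"];p=s["tcp_pos"]
d=bot.snapshot("side");s2=bot.sense()
C0=np.array([.572,.1443]);r=p[:2]-C0;rot=s["tcp_rot"];xa=2*np.arctan2(rot[2],rot[1])
th=np.arctan2(r[1],r[0]);t=np.array([np.sin(th),-np.cos(th)])
print("t%.2f th %.3f r %.4f z %.4f xang-push %.3f w %.4f"%(s2["clock"],th,np.hypot(*r),p[2],(xa-(th-np.pi/2)+np.pi)%(2*np.pi)-np.pi,s["gripper_width"]))
print("F",F.round(1),s2["ft_force"].round(1),"against push",round(float(-F[:2]@t),1),round(float(-s2["ft_force"][:2]@t),1),"M",s["moment"].round(2))
cv2.imwrite(f"pics/{sys.argv[1]}.png",cv2.resize(d["img"][130:250,240:340,::-1],None,fx=5,fy=5))
cv2.imwrite(f"raw_{sys.argv[1]}.png",d["img"][:,:,::-1])
E
python3 look.py s5
```

```text
clock: 9.15
tcp_pos: [0.5845, 0.0812, 0.1421]
tcp_rot: [-0.001, 0.093, 0.996, -0.0]
ft_force: [-0.0, 0.0, 0.2]
gripper_width: 0.0101
t9.20 th -1.375 r 0.0643 z 0.1421 xang-push -0.382 w 0.0101
F [-0.   0.   0.2] [-0.3 -0.9  0.5] against push -0.0 -0.5 M [-0.03 -0.03  0.06]
```

View pics/s5.png

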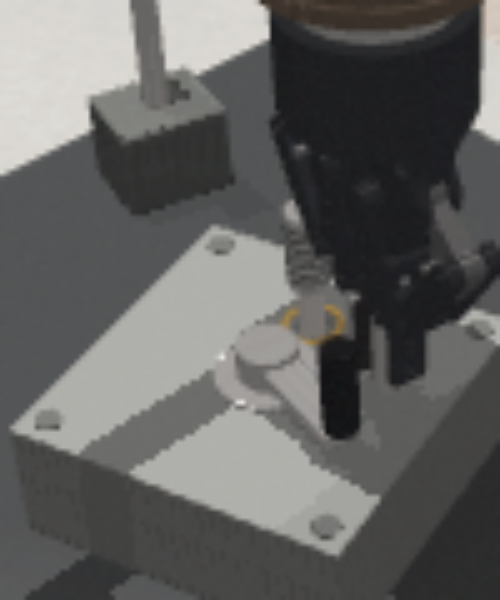

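```bash
cat > plan.py <<'E'
import numpy as np
C=np.array([.572,.1443]);g=.018
T=lambda f:C+.06*np.array([np.cos(f),np.sin(f)])+g*np.array([-np.sin(f),np.cos(f)])
prev=T(-1.761);print(prev)
f=-1.761
while f>-3.2:
    f-=.08;p=T(f);print("%.3f turned %.2f tcp %s per-row cm %s"%(f,-1.761-f,p.round(4),((p-prev)*100/5).round(3)));prev=p
E
python3 plan.py
python3 -m handwheel '{"linear":[[-0.2,0.04,0],[-0.2,0.04,0],[-0.12,0.02,0],[-0.1,0.02,0],[0,0,0]],"rotation":[[0,0,0],[0,0,0],[0,0,0],[0,0,0],[0,0,0]],"hand":[0.12,0.12,0.12,0.12,0.12]}'; python3 look.py s6
```

```text
[0.57833185 0.08197899]
-1.841 turned 0.08 tcp [0.5733 0.0817] per-row cm [-0.1   -0.006]
-1.921 turned 0.16 tcp [0.5683 0.0818] per-row cm [-0.1    0.002]
-2.001 turned 0.24 tcp [0.5633 0.0823] per-row cm [-0.1   0.01]
-2.081 turned 0.32 tcp [0.5584 0.0832] per-row cm [-0.099  0.018]
-2.161 turned 0.40 tcp [0.5536 0.0844] per-row cm [-0.097  0.026]
-2.241 turned 0.48 tcp [0.5488 0.0861] per-row cm [-0.095  0.033]
-2.321 turned 0.56 tcp [0.5443 0.0881] per-row cm [-0.092  0.041]
-2.401 turned 0.64 tcp [0.5399 0.0905] per-row cm [-0.088  0.048]
-2.481 turned 0.72 tcp [0.5357 0.0933] per-row cm [-0.084  0.055]
-2.561 turned 0.80 tcp [0.5317 0.0963] per-row cm [-0.079  0.061]
-2.641 turned 0.88 tcp [0.528  0.0997] per-row cm [-0.074  0.067]
-2.721 turned 0.96 tcp [0.5246 0.1034] per-row cm [-0.068  0.073]
-2.801 turned 1.04 tcp [0.5215 0.1073] per-row cm [-0.062  0.078]
-2.881 turned 1.12 tcp [0.5187 0.1114] per-row cm [-0.056  0.083]
-2.961 turned 1.20 tcp [0.5162 0.1158] per-row cm [-0.049  0.087]
-3.041 turned 1.28 tcp [0.5141 0.1204] per-row cm [-0.042  0.091]
-3.121 turned 1.36 tcp [0.5124 0.1251] per-row cm [-0.035  0.094]
-3.201 turned 1.44 tcp [0.511  0.1299] per-row cm [-0.027  0.097]
clock: 9.82
tcp_pos: [0.5787, 0.0822, 0.1434]
tcp_rot: [0.0, 0.093, 0.996, -0.0]
ft_force: [1.3, 1.0, 0.6]
gripper_width: 0.0101
t9.88 th -1.463 r 0.0624 z 0.1434 xang-push -0.295 w 0.0101
F [1.3 1.  0.6] [1.1 0.6 0.8] against push 1.4 1.2 M [ 0.04 -0.03  0.02]
```

View pics/s6.png

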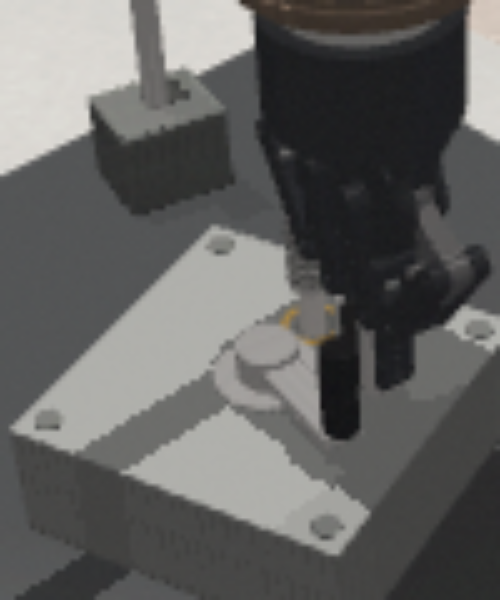

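```bash
python3 -m handwheel '{"linear":[[-0.1,-0.006,0],[-0.1,-0.006,0],[-0.1,-0.006,0],[-0.1,-0.006,0],[-0.1,-0.006,0]],"rotation":[[0,0,-0.016],[0,0,-0.016],[0,0,-0.016],[0,0,-0.016],[0,0,-0.016]],"hand":[0.12,0.12,0.12,0.12,0.12]}'; python3 look.py s7
python3 -m handwheel '{"linear":[[-0.1,0.002,0],[-0.1,0.002,0],[-0.1,0.002,0],[-0.1,0.002,0],[-0.1,0.002,0]],"rotation":[[0,0,-0.016],[0,0,-0.016],[0,0,-0.016],[0,0,-0.016],[0,0,-0.016]],"hand":[0.12,0.12,0.12,0.12,0.12]}'; python3 look.py s8
```

```text
clock: 10.5
tcp_pos: [0.5737, 0.0819, 0.1433]
tcp_rot: [0.0, 0.134, 0.991, -0.0]
ft_force: [1.5, 0.2, 0.6]
gripper_width: 0.0102
t10.55 th -1.544 r 0.0624 z 0.1433 xang-push -0.295 w 0.0102
F [1.5 0.2 0.6] [ 0.7 -0.4  0.7] against push 1.5 0.6 M [-0.01 -0.22 -0.02]
clock: 11.18
tcp_pos: [0.5686, 0.0821, 0.1433]
tcp_rot: [0.0, 0.173, 0.985, -0.0]
ft_force: [1.8, 0.1, 1.0]
gripper_width: 0.0106
t11.22 th -1.625 r 0.0623 z 0.1433 xang-push -0.294 w 0.0106
F [1.8 0.1 1. ] [1.4 0.4 0.1] against push 1.8 1.4 M [ 0.04 -0.2  -0.03]
```

View pics/s8.png

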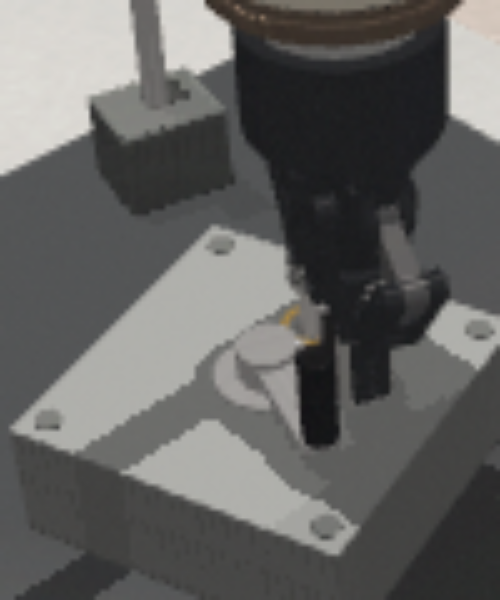

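```bash
python3 -m handwheel '{"linear":[[-0.1,0.01,0],[-0.1,0.01,0],[-0.1,0.01,0],[-0.1,0.01,0],[-0.1,0.01,0]],"rotation":[[0,0,-0.016],[0,0,-0.016],[0,0,-0.016],[0,0,-0.016],[0,0,-0.016]],"hand":[0.12,0.12,0.12,0.12,0.12]}'; python3 look.py s9
python3 -m handwheel '{"linear":[[-0.1,0.018,0],[-0.1,0.018,0],[-0.1,0.018,0],[-0.1,0.018,0],[-0.1,0.018,0]],"rotation":[[0,0,-0.016],[0,0,-0.016],[0,0,-0.016],[0,0,-0.016],[0,0,-0.016]],"hand":[0.12,0.12,0.12,0.12,0.12]}'; python3 look.py s10
python3 -m handwheel '{"linear":[[-0.097,0.026,0],[-0.097,0.026,0],[-0.097,0.026,0],[-0.097,0.026,0],[-0.097,0.026,0]],"rotation":[[0,0,-0.016],[0,0,-0.016],[0,0,-0.016],[0,0,-0.016],[0,0,-0.016]],"hand":[0.12,0.12,0.12,0.12,0.12]}'; python3 look.py s11
```

```text
clock: 11.85
tcp_pos: [0.5636, 0.0826, 0.1433]
tcp_rot: [0.0, 0.212, 0.977, -0.0]
ft_force: [1.6, -0.3, 1.5]
gripper_width: 0.0103
t11.90 th -1.706 r 0.0623 z 0.1433 xang-push -0.293 w 0.0103
F [ 1.6 -0.3  1.5] [ 1.1 -0.4  0.6] against push 1.6 1.2 M [ 0.05 -0.27 -0.06]
clock: 12.52
tcp_pos: [0.5586, 0.0835, 0.1433]
tcp_rot: [-0.0, 0.251, 0.968, -0.0]
ft_force: [1.0, 0.8, 0.3]
gripper_width: 0.0104
t12.57 th -1.787 r 0.0623 z 0.1433 xang-push -0.292 w 0.0104
F [1.  0.8 0.3] [1.6 0.9 1.2] against push 0.8 1.4 M [ 0.1  -0.22 -0.02]
clock: 13.2
tcp_pos: [0.5538, 0.0848, 0.1433]
tcp_rot: [-0.0, 0.29, 0.957, -0.0]
ft_force: [1.9, 0.5, 0.0]
gripper_width: 0.0105
t13.25 th -1.868 r 0.0622 z 0.1433 xang-push -0.291 w 0.0105
F [1.9 0.5 0. ] [0.9 1.1 1. ] against push 1.7 0.5 M [ 0.17 -0.28 -0.04]
```

View pics/s11.png

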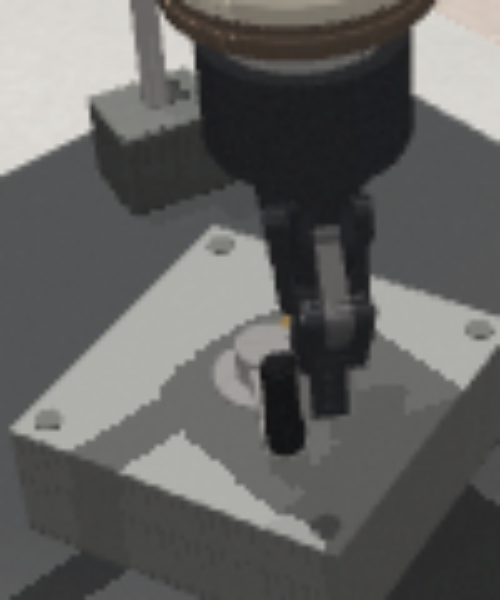

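```bash
python3 -m handwheel '{"linear":[[-0.095,0.033,0],[-0.095,0.033,0],[-0.095,0.033,0],[-0.095,0.033,0],[-0.095,0.033,0]],"rotation":[[0,0,-0.016],[0,0,-0.016],[0,0,-0.016],[0,0,-0.016],[0,0,-0.016]],"hand":[0.12,0.12,0.12,0.12,0.12]}'; python3 look.py s12
python3 -m handwheel '{"linear":[[-0.092,0.041,0],[-0.092,0.041,0],[-0.092,0.041,0],[-0.092,0.041,0],[-0.092,0.041,0]],"rotation":[[0,0,-0.016],[0,0,-0.016],[0,0,-0.016],[0,0,-0.016],[0,0,-0.016]],"hand":[0.12,0.12,0.12,0.12,0.12]}'; python3 look.py s13
python3 -m handwheel '{"linear":[[-0.088,0.048,0],[-0.088,0.048,0],[-0.088,0.048,0],[-0.088,0.048,0],[-0.088,0.048,0]],"rotation":[[0,0,-0.016],[0,0,-0.016],[0,0,-0.016],[0,0,-0.016],[0,0,-0.016]],"hand":[0.12,0.12,0.12,0.12,0.12]}'; python3 look.py s14
```

```text
clock: 13.88
tcp_pos: [0.549, 0.0864, 0.1433]
tcp_rot: [0.0, 0.328, 0.945, -0.0]
ft_force: [3.3, 1.3, 1.4]
gripper_width: 0.0101
t13.93 th -1.948 r 0.0623 z 0.1433 xang-push -0.290 w 0.0101
F [3.3 1.3 1.4] [2.4 1.  1. ] against push 2.5 1.9 M [ 0.17 -0.27 -0.07]
clock: 14.55
tcp_pos: [0.5444, 0.0885, 0.1433]
tcp_rot: [-0.0, 0.365, 0.931, -0.0]
ft_force: [2.1, 1.5, 0.5]
gripper_width: 0.0099
t14.60 th -2.030 r 0.0622 z 0.1433 xang-push -0.289 w 0.0099
F [2.1 1.5 0.5] [0.7 1.1 1.1] against push 1.2 0.1 M [ 0.27 -0.34  0.02]
clock: 15.22
tcp_pos: [0.5401, 0.0909, 0.1433]
tcp_rot: [0.0, 0.402, 0.916, -0.0]
ft_force: [1.4, 0.2, 0.5]
gripper_width: 0.0104
t15.28 th -2.110 r 0.0622 z 0.1433 xang-push -0.289 w 0.0104
F [1.4 0.2 0.5] [2.1 0.8 1. ] against push 1.1 1.4 M [ 0.11 -0.36  0.02]
```

View pics/s14.png

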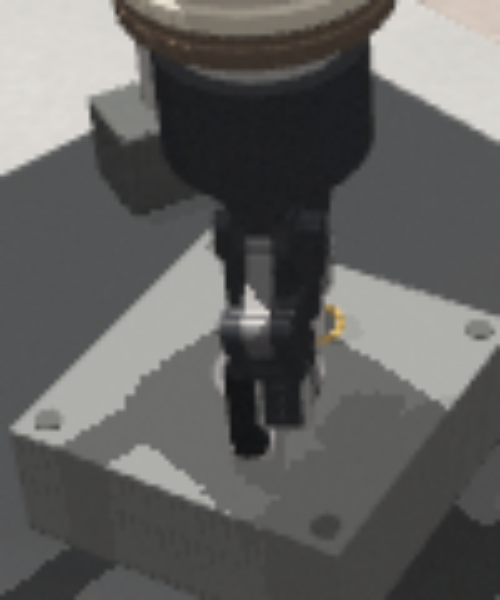

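```bash
python3 -m handwheel '{"linear":[[-0.084,0.055,0],[-0.084,0.055,0],[-0.084,0.055,0],[-0.084,0.055,0],[-0.084,0.055,0]],"rotation":[[0,0,-0.016],[0,0,-0.016],[0,0,-0.016],[0,0,-0.016],[0,0,-0.016]],"hand":[0.12,0.12,0.12,0.12,0.12]}'; python3 look.py s15
```

```text
clock: 15.9
tcp_pos: [0.5359, 0.0936, 0.1433]
tcp_rot: [0.0, 0.439, 0.899, -0.0]
ft_force: [3.9, 0.3, 0.1]
gripper_width: 0.0102
t15.95 th -2.189 r 0.0622 z 0.1433 xang-push -0.290 w 0.0102
F [3.9 0.3 0.1] [2.9 0.2 0.5] against push 3.0 2.2 M [-0.07 -0.67 -0.08]
```

View pics/s15.png

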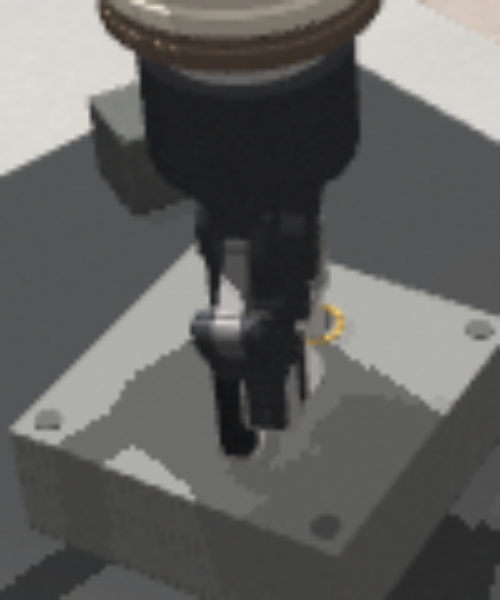

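```bash
python3 -m handwheel '{"linear":[[-0.02,0.015,0],[-0.02,0.015,0],[-0.02,0.015,0],[-0.02,0.015,0],[-0.02,0.015,0]],"rotation":[[0,0,-0.004],[0,0,-0.004],[0,0,-0.004],[0,0,-0.004],[0,0,-0.004]],"hand":[0.12,0.12,0.12,0.12,0.12]}'; python3 look.py s16
```

```text
clock: 16.58
tcp_pos: [0.5349, 0.0944, 0.1433]
tcp_rot: [-0.0, 0.447, 0.894, -0.0]
ft_force: [3.2, 0.1, 0.8]
gripper_width: 0.0099
t16.62 th -2.210 r 0.0622 z 0.1433 xang-push -0.288 w 0.0099
F [3.2 0.1 0.8] [ 3.5 -0.8  0.3] against push 2.5 3.3 M [-0.05 -0.55 -0.07]
```

View pics/s16.png

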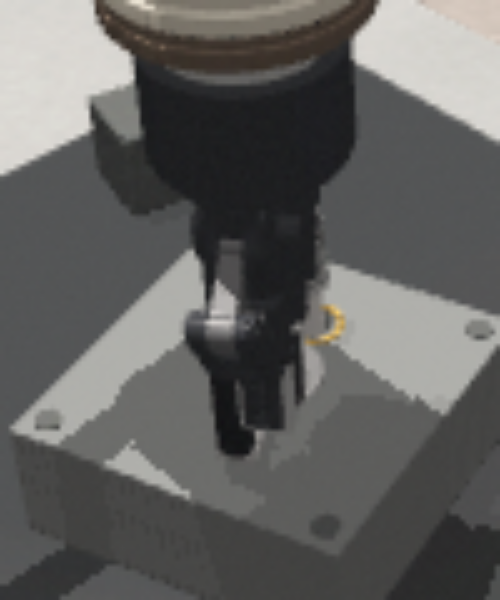

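```bash
python3 -m handwheel '{"linear":[[-0.03,0.023,0],[-0.03,0.023,0],[-0.03,0.023,0],[-0.03,0.023,0],[-0.03,0.023,0]],"rotation":[[0,0,-0.006],[0,0,-0.006],[0,0,-0.006],[0,0,-0.006],[0,0,-0.006]],"hand":[0.12,0.12,0.12,0.12,0.12]}'; python3 look.py s17
```

```text
clock: 17.25
tcp_pos: [0.5334, 0.0955, 0.1433]
tcp_rot: [-0.0, 0.461, 0.888, -0.0]
ft_force: [3.7, -0.2, 0.6]
gripper_width: 0.0099
t17.30 th -2.241 r 0.0622 z 0.1433 xang-push -0.287 w 0.0099
F [ 3.7 -0.2  0.6] [4.6 0.1 1. ] against push 3.0 3.5 M [ 0.02 -0.61 -0.02]
```

```bash
python3 - <<'E'
import cv2,numpy as np
A=np.hstack([cv2.resize(cv2.imread(f"raw_{n}.png")[165:215,285:325],None,fx=6,fy=6,interpolation=cv2.INTER_NEAREST) for n in("s15","s16","s17")])
cv2.imwrite("pics/c17.png",A)
E
```

```text
(no output)
```

View pics/c17.png

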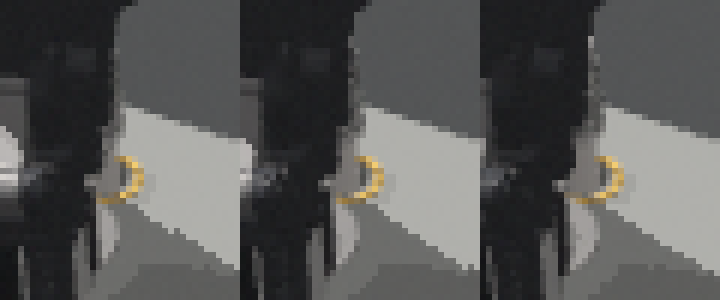

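```bash
python3 -m handwheel '{"linear":[[-0.046,0.038,0],[-0.046,0.038,0],[-0.046,0.038,0],[-0.046,0.038,0],[-0.046,0.038,0]],"rotation":[[0,0,-0.01],[0,0,-0.01],[0,0,-0.01],[0,0,-0.01],[0,0,-0.01]],"hand":[0.12,0.12,0.12,0.12,0.12]}'; python3 look.py s18; python3 - <<'E'
import cv2,numpy as np
A=np.hstack([cv2.resize(cv2.imread(f"raw_{n}.png")[165:215,285:325],None,fx=6,fy=6,interpolation=cv2.INTER_NEAREST) for n in("s16","s17","s18")])
cv2.imwrite("pics/c18.png",A)
E
```

```text
clock: 17.92
tcp_pos: [0.5311, 0.0974, 0.1433]
tcp_rot: [-0.0, 0.483, 0.876, -0.0]
ft_force: [3.7, 0.4, 0.8]
gripper_width: 0.0106
t17.98 th -2.288 r 0.0622 z 0.1433 xang-push -0.290 w 0.0106
F [3.7 0.4 0.8] [5.  0.1 2.5] against push 2.5 3.7 M [-0.04 -0.64 -0.05]
```

View pics/c18.png

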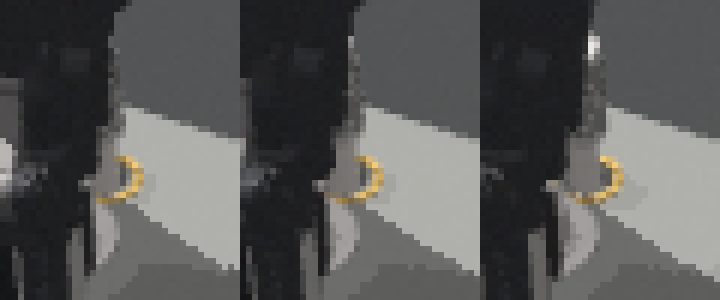

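```bash
python3 -m handwheel '{"linear":[[-0.024,0.05,0],[-0.024,0.05,0],[-0.024,0.05,0],[-0.024,0.05,0],[-0.044,0.04,0]],"rotation":[[0,0,-0.01],[0,0,-0.01],[0,0,-0.01],[0,0,-0.01],[0,0,-0.01]],"hand":[0.12,0.12,0.12,0.12,0.12]}'; python3 look.py s19; cat > crop.py <<'E'
import cv2,numpy as np,sys
A=np.hstack([cv2.resize(cv2.imread(f"raw_{n}.png")[165:215,285:325],None,fx=6,fy=6,interpolation=cv2.INTER_NEAREST) for n in sys.argv[2:]])
cv2.imwrite(f"pics/{sys.argv[1]}.png",A)
E
python3 crop.py c19 s17 s18 s19
```

```text
clock: 18.6
tcp_pos: [0.5294, 0.0998, 0.1431]
tcp_rot: [-0.0, 0.504, 0.863, -0.0]
ft_force: [-1.9, -2.9, 0.5]
gripper_width: 0.0103
t18.65 th -2.335 r 0.0616 z 0.1431 xang-push -0.293 w 0.0103
F [-1.9 -2.9  0.5] [-2.  -2.4  1.7] against push 0.7 0.2 M [-0.44  0.34  0.04]
```

View pics/c19.png

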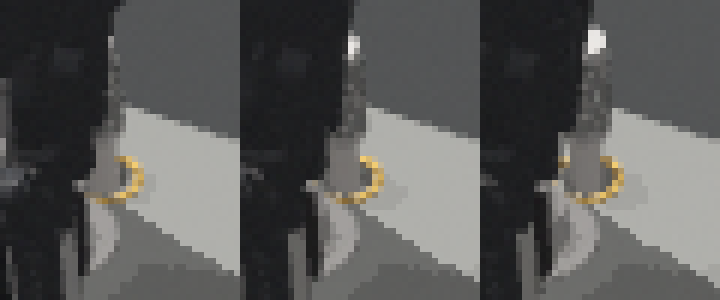

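```bash
cat > head.py <<'E'
import cv2,numpy as np,sys
t=cv2.imread("raw_s19.png",0)
up=lambda a:cv2.resize(a,None,fx=8,fy=8,interpolation=cv2.INTER_CUBIC)
T=up(t[166:190,303:307]).astype(np.float32)
for n in sys.argv[1:]:
    I=up(cv2.imread(f"raw_{n}.png",0)[158:198,303:307]).astype(np.float32)
    r=cv2.matchTemplate(I,T,cv2.TM_CCOEFF_NORMED)[:,0];k=r.argmax();print(n,"down px",(k-64)/8,"~mm",round((k-64)/8/.37,1),"score",round(float(r[k]),3))
E
python3 head.py s17 s18 s19
python3 -m handwheel '{"linear":[[-0.033,0.02,0],[-0.025,0.026,0],[-0.025,0.026,0],[-0.025,0.026,0],[-0.025,0.026,0]],"rotation":[[0,0,-0.006],[0,0,-0.006],[0,0,-0.006],[0,0,-0.006],[0,0,-0.006]],"hand":[0.12,0.12,0.12,0.12,0.12]}'; python3 look.py s20;python3 head.py s20
```

```text
s17 down px -0.5 ~mm -1.4 score 0.246
s18 down px 0.625 ~mm 1.7 score 0.73
s19 down px 0.0 ~mm 0.0 score 1.0
clock: 19.27
tcp_pos: [0.5282, 0.101, 0.1432]
tcp_rot: [-0.0, 0.517, 0.856, -0.0]
ft_force: [-3.3, -4.1, -0.0]
gripper_width: 0.0101
t19.32 th -2.362 r 0.0615 z 0.1432 xang-push -0.296 w 0.0101
F [-3.3 -4.1 -0. ] [-2.9 -2.9 -0.1] against push 0.6 0.1 M [-0.61  0.5   0.08]
s20 down px 0.125 ~mm 0.3 score 0.988
```

```bash
python3 -m handwheel '{"linear":[[-0.045,0.015,0],[-0.045,0.018,0],[-0.026,0.027,0],[-0.026,0.027,0],[-0.026,0.027,0]],"rotation":[[0,0,-0.006],[0,0,-0.006],[0,0,-0.006],[0,0,-0.006],[0,0,-0.006]],"hand":[0.12,0.12,0.12,0.12,0.12]}'; python3 look.py s21;python3 head.py s21
```

```text
clock: 19.95
tcp_pos: [0.5267, 0.1022, 0.1433]
tcp_rot: [0.0, 0.53, 0.848, 0.0]
ft_force: [-0.3, -0.4, -1.3]
gripper_width: 0.01
t20.00 th -2.393 r 0.0618 z 0.1433 xang-push -0.295 w 0.0100
F [-0.3 -0.4 -1.3] [ 0.5 -0.7 -1.9] against push 0.1 0.9 M [-0.24 -0.12 -0.01]
s21 down px 0.125 ~mm 0.3 score 0.984
```

```bash
python3 -m handwheel '{"linear":[[-0.026,0.027,0],[-0.026,0.027,0],[-0.026,0.027,0],[-0.026,0.027,0],[-0.026,0.027,0]],"rotation":[[0,0,-0.006],[0,0,-0.006],[0,0,-0.006],[0,0,-0.006],[0,0,-0.006]],"hand":[0.12,0.12,0.12,0.12,0.12]}'; python3 look.py s22;python3 head.py s22
```

```text
clock: 20.62
tcp_pos: [0.5254, 0.1036, 0.1433]
tcp_rot: [0.0, 0.543, 0.84, 0.0]
ft_force: [1.9, -1.3, -1.5]
gripper_width: 0.0103
t20.68 th -2.423 r 0.0619 z 0.1433 xang-push -0.295 w 0.0103
F [ 1.9 -1.3 -1.5] [ 1.2  0.1 -1.2] against push 2.2 0.7 M [-0.08 -0.28 -0.02]
s22 down px 0.0 ~mm 0.0 score 0.97
```

```bash
python3 -m handwheel '{"linear":[[-0.032,0.038,0],[-0.032,0.038,0],[-0.032,0.038,0],[-0.032,0.038,0],[-0.032,0.038,0]],"rotation":[[0,0,-0.008],[0,0,-0.008],[0,0,-0.008],[0,0,-0.008],[0,0,-0.008]],"hand":[0.12,0.12,0.12,0.12,0.12]}'; python3 look.py s23;python3 head.py s23
```

```text
clock: 21.3
tcp_pos: [0.5238, 0.1055, 0.1433]
tcp_rot: [-0.0, 0.559, 0.829, -0.0]
ft_force: [2.0, 0.2, -0.8]
gripper_width: 0.0102
t21.35 th -2.464 r 0.0619 z 0.1433 xang-push -0.294 w 0.0102
F [ 2.   0.2 -0.8] [ 2.  -0.2 -0.9] against push 1.1 1.4 M [-0.02 -0.38 -0.  ]
s23 down px -1.75 ~mm -4.7 score 0.37
```

```bash
python3 -m handwheel '{"linear":[[-0.03,0.039,0],[-0.03,0.039,0],[-0.03,0.039,0],[-0.03,0.039,0],[-0.03,0.039,0]],"rotation":[[0,0,-0.008],[0,0,-0.008],[0,0,-0.008],[0,0,-0.008],[0,0,-0.008]],"hand":[0.12,0.12,0.12,0.12,0.12]}'; python3 look.py s24;python3 head.py s24
```

```text
clock: 21.98
tcp_pos: [0.5223, 0.1074, 0.1433]
tcp_rot: [-0.0, 0.576, 0.818, -0.0]
ft_force: [1.8, -0.4, -0.8]
gripper_width: 0.01
t22.02 th -2.503 r 0.0619 z 0.1433 xang-push -0.295 w 0.0100
F [ 1.8 -0.4 -0.8] [2.3 0.5 0. ] against push 1.4 1.0 M [-0.07 -0.35 -0.07]
s24 down px -1.625 ~mm -4.4 score 0.365
```

```bash
python3 crop.py c24 s21 s22 s23 s24 
```

```text
(no output)
```

View pics/c24.png

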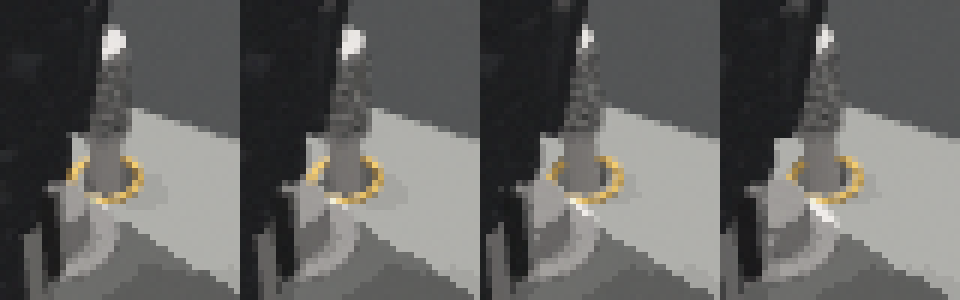

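View pics/s24.png

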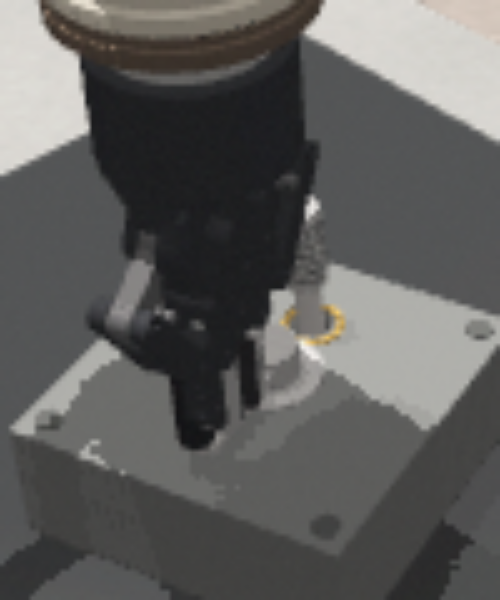

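```bash
python3 -m handwheel '{"linear":[[-0.028,0.041,0],[-0.028,0.041,0],[-0.028,0.041,0],[-0.028,0.041,0],[-0.028,0.041,0]],"rotation":[[0,0,-0.008],[0,0,-0.008],[0,0,-0.008],[0,0,-0.008],[0,0,-0.008]],"hand":[0.12,0.12,0.12,0.12,0.12]}'; python3 look.py s25
```

```text
clock: 22.65
tcp_pos: [0.5208, 0.1094, 0.1433]
tcp_rot: [-0.0, 0.592, 0.806, -0.0]
ft_force: [2.2, -0.3, -0.1]
gripper_width: 0.0104
t22.70 th -2.544 r 0.0619 z 0.1433 xang-push -0.295 w 0.0104
F [ 2.2 -0.3 -0.1] [ 2.3  0.3 -0.9] against push 1.5 1.0 M [-0.07 -0.23 -0.  ]
```

```bash
python3 -m handwheel '{"linear":[[-0.02,0.031,0],[-0.02,0.031,0],[-0.02,0.031,0],[-0.02,0.031,0],[-0.02,0.031,0]],"rotation":[[0,0,-0.006],[0,0,-0.006],[0,0,-0.006],[0,0,-0.006],[0,0,-0.006]],"hand":[0.12,0.12,0.12,0.12,0.12]}'; python3 look.py s26;python3 crop.py c26 s24 s25 s26
```

```text
clock: 23.32
tcp_pos: [0.5198, 0.111, 0.1432]
tcp_rot: [-0.0, 0.604, 0.797, -0.0]
ft_force: [1.4, -0.1, 0.0]
gripper_width: 0.01
t23.38 th -2.573 r 0.0619 z 0.1432 xang-push -0.294 w 0.0100
F [ 1.4 -0.1  0. ] [ 1.6  0.2 -0.6] against push 0.9 0.7 M [-0.09 -0.21 -0.01]
```

View pics/c26.png

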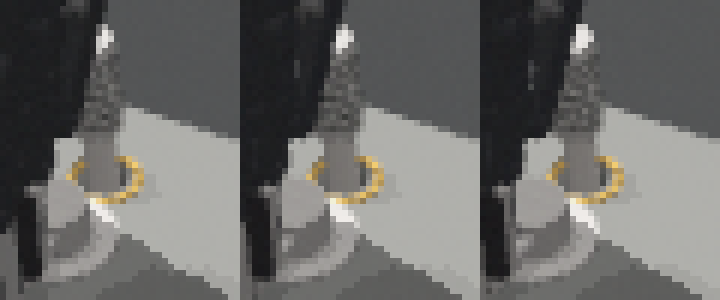

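```bash
sed -i 's/raw_s19/raw_s26/; s/166:190,303:307/176:196,303:306/; s/158:198,303:307/168:204,303:306/' head.py; python3 head.py s24 s25 s26;  python3 -m handwheel '{"linear":[[-0.02,0.032,0],[-0.02,0.032,0],[-0.02,0.032,0],[-0.02,0.032,0],[-0.02,0.032,0]],"rotation":[[0,0,-0.006],[0,0,-0.006],[0,0,-0.006],[0,0,-0.006],[0,0,-0.006]],"hand":[0.12,0.12,0.12,0.12,0.12]}'; python3 look.py s27;python3 head.py s27
```

```text
s24 down px 0.0 ~mm 0.0 score 0.995
s25 down px 0.0 ~mm 0.0 score 0.996
s26 down px 0.0 ~mm 0.0 score 0.998
clock: 24.0
tcp_pos: [0.5189, 0.1126, 0.1433]
tcp_rot: [-0.0, 0.616, 0.788, -0.0]
ft_force: [1.9, -0.6, -0.4]
gripper_width: 0.0105
t24.05 th -2.603 r 0.0619 z 0.1433 xang-push -0.295 w 0.0105
F [ 1.9 -0.6 -0.4] [ 2.2 -1.1 -0.7] against push 1.5 2.0 M [-0.1  -0.27 -0.01]
s27 down px 0.0 ~mm 0.0 score 0.976
```

```bash
python3 -m handwheel '{"linear":[[-0.019,0.033,0],[-0.019,0.033,0],[-0.019,0.033,0],[-0.019,0.033,0],[-0.019,0.033,0]],"rotation":[[0,0,-0.006],[0,0,-0.006],[0,0,-0.006],[0,0,-0.006],[0,0,-0.006]],"hand":[0.12,0.12,0.12,0.12,0.12]}'; python3 look.py s28;python3 head.py s28
```

```text
clock: 24.68
tcp_pos: [0.5179, 0.1142, 0.1433]
tcp_rot: [-0.0, 0.628, 0.778, -0.0]
ft_force: [2.1, -0.1, 0.4]
gripper_width: 0.0105
t24.73 th -2.634 r 0.0619 z 0.1433 xang-push -0.294 w 0.0105
F [ 2.1 -0.1  0.4] [1.7 0.2 0.3] against push 1.1 0.6 M [-0.14 -0.23  0.01]
s28 down px 8.0 ~mm 21.6 score 0.265
```

```bash
python3 crop.py c28 s26 s27 s28
```

```text
(no output)
```

View pics/c28.png

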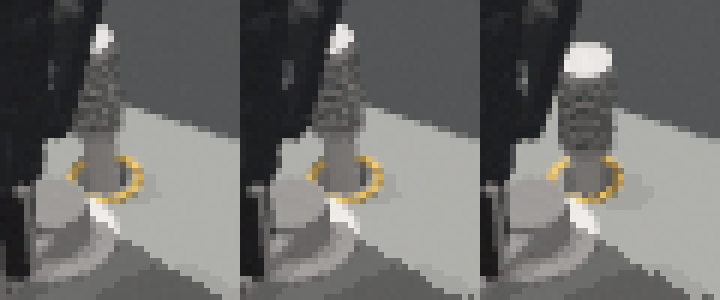

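```bash
python3 -m handwheel '{"linear":[[-0.012,0.022,0],[-0.012,0.022,0],[-0.012,0.022,0],[-0.012,0.022,0],[-0.012,0.022,0]],"rotation":[[0,0,-0.004],[0,0,-0.004],[0,0,-0.004],[0,0,-0.004],[0,0,-0.004]],"hand":[0.12,0.12,0.12,0.12,0.12]}'; python3 look.py s29; python3 crop.py c29 s28 s29
```

```text
clock: 25.35
tcp_pos: [0.5173, 0.1154, 0.1433]
tcp_rot: [-0.0, 0.635, 0.772, -0.0]
ft_force: [1.3, -1.3, -0.0]
gripper_width: 0.0104
t25.40 th -2.655 r 0.0619 z 0.1433 xang-push -0.293 w 0.0104
F [ 1.3 -1.3 -0. ] [ 1.4 -1.1  0.1] against push 1.7 1.6 M [-0.1  -0.22 -0.03]
```

View pics/c29.png

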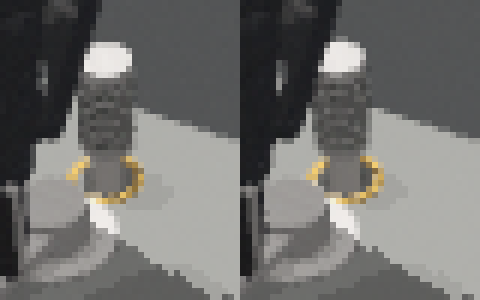

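```bash
python3 -m handwheel '{"linear":[[-0.008,0.016,0],[-0.008,0.016,0],[-0.008,0.016,0],[-0.008,0.016,0],[-0.008,0.016,0]],"rotation":[[0,0,-0.003],[0,0,-0.003],[0,0,-0.003],[0,0,-0.003],[0,0,-0.003]],"hand":[0.12,0.12,0.12,0.12,0.12]}'; python3 look.py s30; python3 crop.py c30 s28 s29 s30
```

```text
clock: 26.02
tcp_pos: [0.5169, 0.1161, 0.1432]
tcp_rot: [-0.0, 0.641, 0.767, -0.0]
ft_force: [1.6, -0.5, -1.0]
gripper_width: 0.0104
t26.07 th -2.669 r 0.0619 z 0.1432 xang-push -0.294 w 0.0104
F [ 1.6 -0.5 -1. ] [ 0.7 -0.1 -0.1] against push 1.2 0.4 M [-0.12 -0.13  0.01]
```

View pics/c30.png

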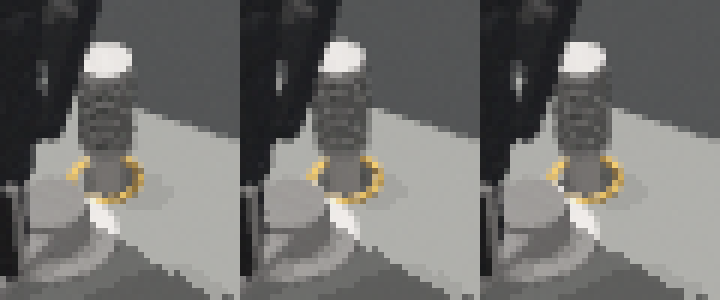

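```bash
python3 -m handwheel '{"linear":[[-0.007,0.016,0],[-0.007,0.016,0],[-0.007,0.016,0],[-0.007,0.016,0],[-0.007,0.016,0]],"rotation":[[0,0,-0.003],[0,0,-0.003],[0,0,-0.003],[0,0,-0.003],[0,0,-0.003]],"hand":[0.12,0.12,0.12,0.12,0.12]}'; python3 look.py s31; python3 crop.py c31 s29 s30 s31
```

```text
clock: 26.7
tcp_pos: [0.5166, 0.1169, 0.1433]
tcp_rot: [-0.0, 0.647, 0.763, -0.0]
ft_force: [0.2, -0.4, -0.6]
gripper_width: 0.0101
t26.75 th -2.683 r 0.0618 z 0.1433 xang-push -0.295 w 0.0101
F [ 0.2 -0.4 -0.6] [ 0.3  0.1 -0.4] against push 0.4 0.0 M [-0.14 -0.08  0.01]
```

View pics/c31.png

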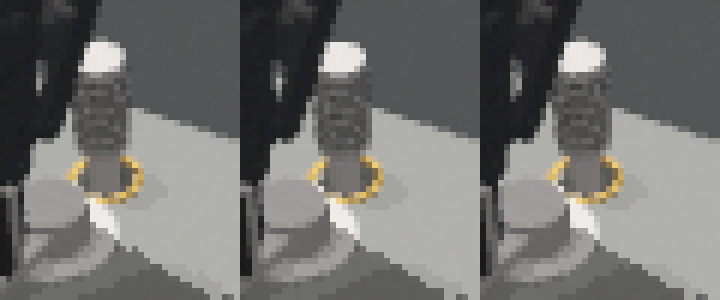

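```bash
python3 -m handwheel '{"linear":[[-0.007,0.016,0],[-0.007,0.016,0],[-0.007,0.016,0],[-0.007,0.016,0],[-0.007,0.016,0]],"rotation":[[0,0,-0.003],[0,0,-0.003],[0,0,-0.003],[0,0,-0.003],[0,0,-0.003]],"hand":[0.12,0.12,0.12,0.12,0.12]}'; python3 look.py s32; python3 crop.py c32 s29 s31 s32
```

```text
clock: 27.38
tcp_pos: [0.5162, 0.1177, 0.1433]
tcp_rot: [-0.0, 0.653, 0.758, -0.0]
ft_force: [-1.1, -0.8, -0.1]
gripper_width: 0.0103
t27.43 th -2.697 r 0.0618 z 0.1433 xang-push -0.296 w 0.0103
F [-1.1 -0.8 -0.1] [-0.2 -1.3 -0.6] against push 0.2 1.1 M [-0.25 -0.01 -0.  ]
```

View pics/c32.png

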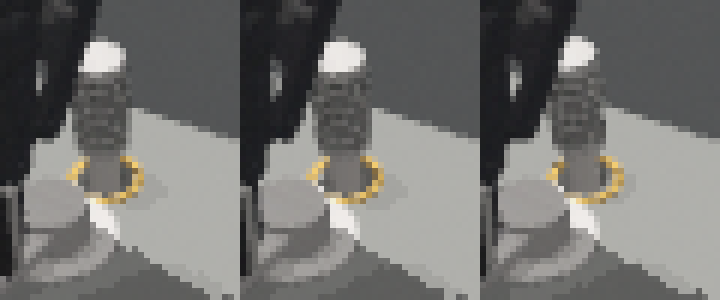

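```bash
python3 -m handwheel '{"linear":[[-0.006,0.013,0],[-0.006,0.013,0],[-0.006,0.013,0],[-0.006,0.013,0],[0,0,0]],"rotation":[[0,0,-0.003],[0,0,-0.002],[0,0,-0.002],[0,0,-0.002],[0,0,-0.001]],"hand":[0.12,0.12,0.12,0.12,0.12]}'; python3 look.py s33; python3 crop.py c33 s31 s32 s33
```

```text
clock: 28.05
tcp_pos: [0.516, 0.1183, 0.1433]
tcp_rot: [-0.0, 0.656, 0.754, -0.0]
ft_force: [0.4, -1.6, -1.5]
gripper_width: 0.0105
t28.10 th -2.707 r 0.0618 z 0.1433 xang-push -0.296 w 0.0105
F [ 0.4 -1.6 -1.5] [-1.  -0.5 -0.7] against push 1.6 0.0 M [-0.25  0.05 -0.02]
```

View pics/c33.png

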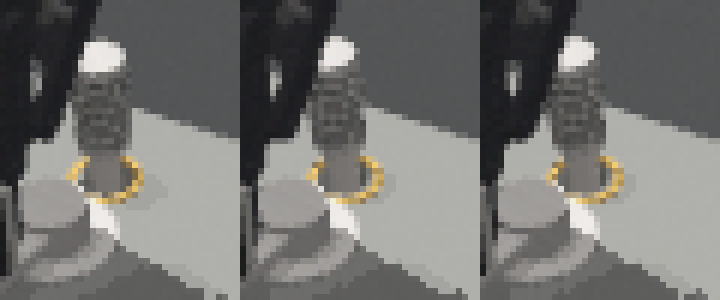

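```bash
python3 -m handwheel '{"linear":[[-0.005,0.013,0],[-0.005,0.013,0],[-0.005,0.013,0],[-0.005,0.013,0],[0,0,0]],"rotation":[[0,0,-0.003],[0,0,-0.002],[0,0,-0.002],[0,0,-0.002],[0,0,-0.001]],"hand":[0.12,0.12,0.12,0.12,0.12]}'; python3 look.py s34; python3 crop.py c34 s32 s33 s34
```

```text
clock: 28.72
tcp_pos: [0.5157, 0.1188, 0.1433]
tcp_rot: [-0.0, 0.66, 0.751, -0.0]
ft_force: [-1.6, -0.4, -0.9]
gripper_width: 0.0102
t28.77 th -2.716 r 0.0618 z 0.1433 xang-push -0.297 w 0.0102
F [-1.6 -0.4 -0.9] [-1.2 -2.5 -0.5] against push -0.2 1.8 M [-0.23  0.13  0.04]
```

View pics/c34.png

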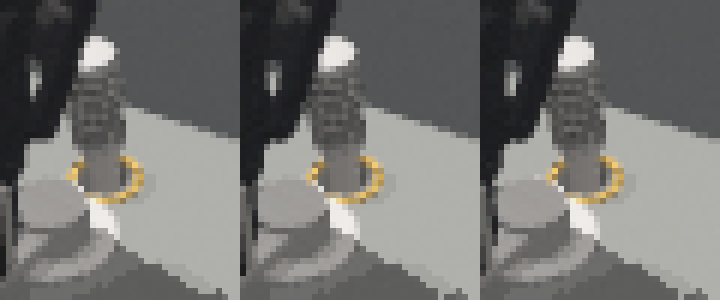

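```bash
python3 -m handwheel '{"linear":[[-0.006,0.013,0],[-0.006,0.013,0],[-0.006,0.013,0],[-0.006,0.013,0],[0,0,0]],"rotation":[[0,0,-0.003],[0,0,-0.002],[0,0,-0.002],[0,0,-0.002],[0,0,-0.001]],"hand":[0.12,0.12,0.12,0.12,0.12]}'; python3 look.py s35; python3 crop.py c35 s32 s34 s35
```

```text
clock: 29.4
tcp_pos: [0.5155, 0.1193, 0.1432]
tcp_rot: [-0.0, 0.664, 0.748, -0.0]
ft_force: [-1.3, -1.2, -1.0]
gripper_width: 0.0101
t29.45 th -2.725 r 0.0618 z 0.1432 xang-push -0.298 w 0.0101
F [-1.3 -1.2 -1. ] [-1.  -0.9  0. ] against push 0.6 0.4 M [-0.31  0.18  0.  ]
```

View pics/s35.png

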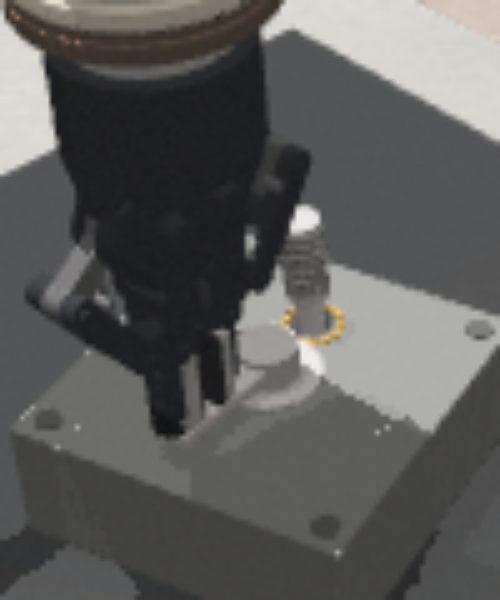

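View pics/c35.png

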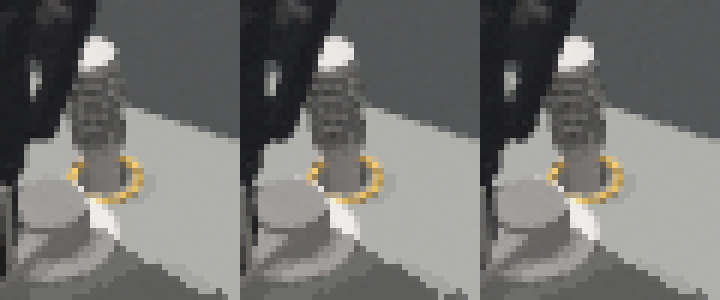

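```bash
python3 -m handwheel '{"linear":[[-0.008,0.013,0],[-0.008,0.013,0],[-0.008,0.013,0],[-0.005,0.013,0],[0,0,0]],"rotation":[[0,0,-0.003],[0,0,-0.002],[0,0,-0.002],[0,0,-0.002],[0,0,-0.001]],"hand":[0.12,0.12,0.12,0.12,0.12]}'; python3 look.py s36; python3 crop.py c36 s34 s35 s36
```

```text
clock: 30.08
tcp_pos: [0.5153, 0.1198, 0.1433]
tcp_rot: [-0.0, 0.668, 0.745, -0.0]
ft_force: [-1.0, -2.5, -0.3]
gripper_width: 0.0105
t30.12 th -2.734 r 0.0618 z 0.1433 xang-push -0.299 w 0.0105
F [-1.  -2.5 -0.3] [-0.4 -2.2 -0.7] against push 1.9 1.9 M [-0.42  0.11  0.07]
```

View pics/c36.png

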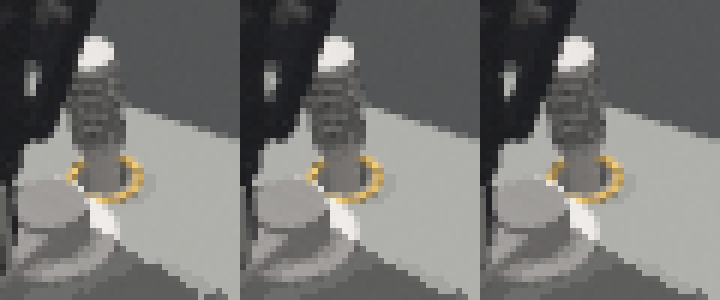

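```bash
python3 -m handwheel '{"linear":[[-0.004,0.013,0],[-0.004,0.013,0],[-0.004,0.013,0],[-0.004,0.013,0],[0,0,0]],"rotation":[[0,0,-0.003],[0,0,-0.002],[0,0,-0.002],[0,0,-0.002],[0,0,-0.001]],"hand":[0.12,0.12,0.12,0.12,0.12]}'; python3 look.py s37; python3 crop.py c37 s34 s36 s37
```

```text
clock: 30.75
tcp_pos: [0.5151, 0.1203, 0.1433]
tcp_rot: [-0.0, 0.671, 0.741, -0.0]
ft_force: [-1.4, -3.6, -0.5]
gripper_width: 0.0101
t30.80 th -2.742 r 0.0618 z 0.1433 xang-push -0.301 w 0.0101
F [-1.4 -3.6 -0.5] [-1.4 -4.  -0.5] against push 2.8 3.1 M [-0.61  0.1   0.01]
```

View pics/c37.png

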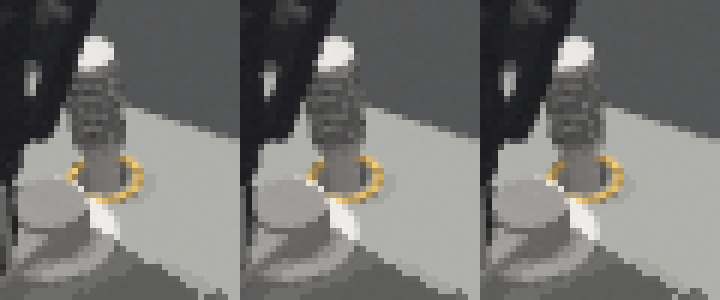

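```bash
python3 -m handwheel '{"linear":[[0.02,-0.3,0],[0.04,-0.5,0],[0,0,2],[0,0,4],[0,0,0.6]],"rotation":[[0,0,0],[0,0,0],[0,0,0],[0,0,0],[0,0,0]],"hand":[0.12,0.12,0.12,0.12,0.05]}' 40; python3 -m handwheel '{"linear":[[3,1.5,0],[4,1.9,0],[2.2,1.0,0],[0,0,0],[0,0,0]],"rotation":[[0,0,0],[0,0,0],[0,0,0],[0,0,0],[0,0,0]],"hand":[0,0,0,0,0]}'; python3 look.py s38; python3 - <<'E'
from cell import bot
s=bot.sense();print(s["tcp_pos"],s["tcp_rot"])
E
```

```text
clock: 31.42
tcp_pos: [0.5166, 0.1123, 0.2119]
tcp_rot: [0.001, 0.671, 0.741, 0.002]
ft_force: [0.1, 1.0, 0.4]
gripper_width: 0.0042
clock: 32.05
tcp_pos: [0.6072, 0.1561, 0.2087]
tcp_rot: [-0.0, 0.671, 0.741, -0.0]
ft_force: [-1.3, -0.3, -0.4]
gripper_width: 0.0001
t32.10 th 0.322 r 0.0371 z 0.2087 xang-push 2.918 w 0.0001
F [-1.3 -0.3 -0.4] [ 1.  -0.5 -0.1] against push 0.1 -0.7 M [-0.    0.01  0.03]
[0.60715745 0.15604246 0.2090859 ] [-1.77377439e-04  6.71286571e-01  7.41197871e-01 -1.56073046e-04]
```

View pics/s38.png

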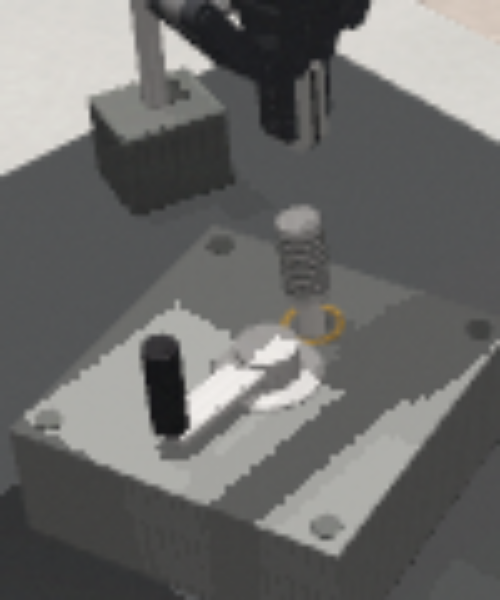

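```bash
python3 - <<'E'
from h import *
f=lambda u,v:((u+.5)/5-.5+240,(v+.5)/5-.5+130)
print("head",onz("side",f(299,217),.158),"ring",onz("side",f(313,323),.1))
k=onz("side",f(161,347),.158);print("knob",k, np.arctan2(k[1]-.1443,k[0]-.572)%6.2832-6.2832,np.hypot(k[1]-.1443,k[0]-.572))
E
python3 - <<'E'
import cv2
cv2.imwrite("pics/c38.png",cv2.resize(cv2.imread("raw_s38.png")[150:205,265:320],None,fx=10,fy=10,interpolation=cv2.INTER_NEAREST))
E
```

```text
head [0.6072037  0.15975072 0.158     ] ring [0.60830845 0.15648528 0.1       ]
knob [0.51203174 0.13514593 0.158     ] -2.990113429792297 0.06066291802217866
```

View pics/c38.png

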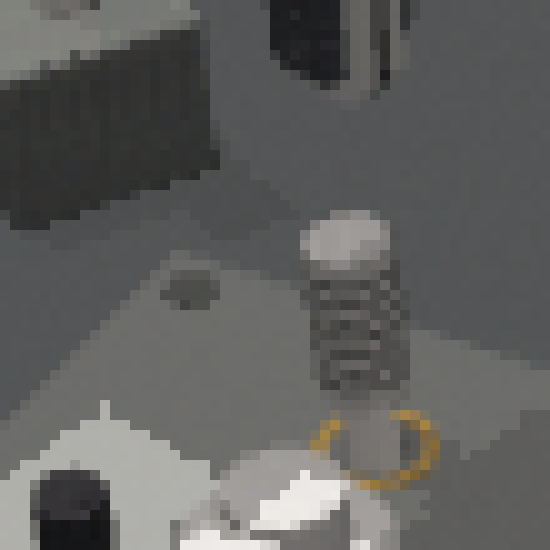

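```bash
python3 -m handwheel '{"linear":[[0,0.25,-1.5],[0,0,-1.5],[0,0,-0.5],[0,0,-0.2],[0,0,0]],"rotation":[[0,0,0],[0,0,0],[0,0,0],[0,0,0],[0,0,0]],"hand":[0,0,0,0,0]}'; python3 look.py s39;python3 -m handwheel '{"linear":[[0,0,-0.1],[0,0,-0.1],[0,0,-0.1],[0,0,-0.1],[0,0,0]],"rotation":[[0,0,0],[0,0,0],[0,0,0],[0,0,0],[0,0,0]],"hand":[0,0,0,0,0]}'; python3 look.py s40
```

```text
clock: 32.72
tcp_pos: [0.6078, 0.1588, 0.1725]
tcp_rot: [0.0, 0.671, 0.741, 0.0]
ft_force: [0.1, 0.8, 0.3]
gripper_width: 0.0003
t32.77 th 0.385 r 0.0386 z 0.1725 xang-push 2.856 w 0.0003
F [0.1 0.8 0.3] [-0.7  0.   0.2] against push 0.7 0.3 M [-0.01  0.02  0.04]
clock: 33.4
tcp_pos: [0.6077, 0.1588, 0.1682]
tcp_rot: [-0.0, 0.671, 0.741, -0.0]
ft_force: [0.0, -0.9, 0.3]
gripper_width: 0.0
t33.45 th 0.386 r 0.0385 z 0.1682 xang-push 2.855 w 0.0000
F [ 0.  -0.9  0.3] [ 1.2 -0.2 -0.6] against push -0.9 -0.6 M [ 0.04 -0.02  0.01]
```

View pics/s40.png

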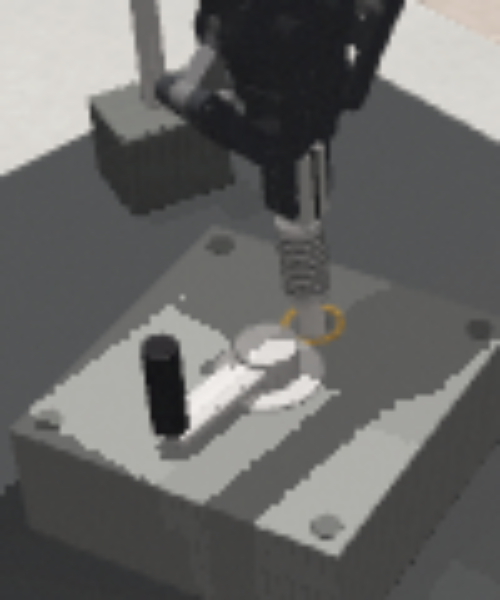

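Fingertips are just above the head's top, at about (300,218). I'll press in small steps.

```bash
python3 -m handwheel '{"linear":[[0,0,-0.06],[0,0,-0.06],[0,0,-0.06],[0,0,-0.06],[0,0,-0.06]],"rotation":[[0,0,0],[0,0,0],[0,0,0],[0,0,0],[0,0,0]],"hand":[0,0,0,0,0]}'; python3 look.py s41
```

```text
clock: 34.08
tcp_pos: [0.6078, 0.1588, 0.1655]
tcp_rot: [0.0, 0.671, 0.741, 0.0]
ft_force: [0.1, -0.8, 5.7]
gripper_width: 0.0001
t34.12 th 0.385 r 0.0386 z 0.1655 xang-push 2.855 w 0.0001
F [ 0.1 -0.8  5.7] [ 0.4 -0.7  3.8] against push -0.8 -0.8 M [-0.1   0.01 -0.02]
```

```bash
python3 -m handwheel '{"linear":[[0,0,-0.04],[0,0,-0.04],[0,0,-0.04],[0,0,-0.04],[0,0,-0.04]],"rotation":[[0,0,0],[0,0,0],[0,0,0],[0,0,0],[0,0,0]],"hand":[0,0,0,0,0]}'; python3 look.py s42
```

```text
clock: 34.75
tcp_pos: [0.6079, 0.1588, 0.1637]
tcp_rot: [0.0, 0.671, 0.741, 0.0]
ft_force: [-0.0, -1.0, 5.5]
gripper_width: -0.0002
t34.80 th 0.384 r 0.0387 z 0.1637 xang-push 2.856 w -0.0002
F [-0.  -1.   5.5] [-0.7  0.2  6. ] against push -0.9 0.5 M [-0.11 -0.07 -0.02]
```

```bash
python3 -m handwheel '{"linear":[[0,0,-0.06],[0,0,-0.06],[0,0,-0.06],[0,0,-0.06],[0,0,-0.06]],"rotation":[[0,0,0],[0,0,0],[0,0,0],[0,0,0],[0,0,0]],"hand":[0,0,0,0,0]}'; python3 look.py s43
```

```text
clock: 35.42
tcp_pos: [0.6079, 0.1588, 0.1607]
tcp_rot: [0.0, 0.671, 0.741, 0.0]
ft_force: [-0.0, -1.9, 6.0]
gripper_width: 0.0001
t35.48 th 0.383 r 0.0387 z 0.1607 xang-push 2.858 w 0.0001
F [-0.  -1.9  6. ] [ 1.  -2.   6.1] against push -1.7 -2.2 M [-0.17  0.03  0.01]
```

```bash
python3 -m handwheel '{"linear":[[0,0,-0.06],[0,0,-0.06],[0,0,-0.06],[0,0,-0.06],[0,0,-0.06]],"rotation":[[0,0,0],[0,0,0],[0,0,0],[0,0,0],[0,0,0]],"hand":[0,0,0,0,0]}'; python3 look.py s44
```

```text
clock: 36.1
tcp_pos: [0.608, 0.1587, 0.1578]
tcp_rot: [0.0, 0.671, 0.741, 0.0]
ft_force: [-0.1, -0.5, 6.5]
gripper_width: -0.0004
t36.15 th 0.381 r 0.0387 z 0.1578 xang-push 2.859 w -0.0004
F [-0.1 -0.5  6.5] [ 0.2 -1.   6.6] against push -0.4 -1.0 M [-0.26 -0.    0.01]
```

View pics/s44.png

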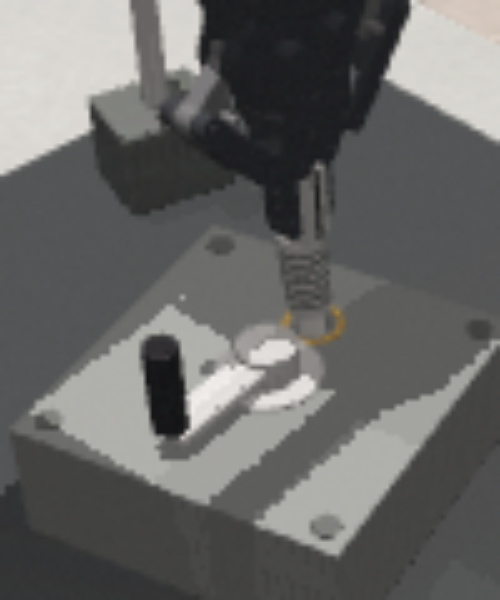

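```bash
python3 -m handwheel '{"linear":[[0,-0.01,-0.06],[0,-0.01,-0.06],[0,-0.01,-0.06],[0,-0.01,-0.06],[0,-0.01,-0.06]],"rotation":[[0,0,0],[0,0,0],[0,0,0],[0,0,0],[0,0,0]],"hand":[0,0,0,0,0]}'; python3 look.py s45
```

```text
clock: 36.78
tcp_pos: [0.6079, 0.1583, 0.1547]
tcp_rot: [0.0, 0.671, 0.741, 0.0]
ft_force: [-0.0, -1.1, 6.3]
gripper_width: -0.0001
t36.83 th 0.370 r 0.0385 z 0.1547 xang-push 2.870 w -0.0001
F [-0.  -1.1  6.3] [ 0.1 -0.6  5.4] against push -1.1 -0.7 M [-0.21  0.03 -0.  ]
```

```bash
python3 -m handwheel '{"linear":[[0,-0.01,-0.06],[0,-0.01,-0.06],[0,-0.01,-0.06],[0,-0.01,-0.06],[0,-0.01,-0.06]],"rotation":[[0,0,0],[0,0,0],[0,0,0],[0,0,0],[0,0,0]],"hand":[0,0,0,0,0]}'; python3 look.py s46
```

```text
clock: 37.45
tcp_pos: [0.6079, 0.1578, 0.1517]
tcp_rot: [0.0, 0.671, 0.741, 0.0]
ft_force: [0.8, -0.8, 5.8]
gripper_width: -0.0
t37.50 th 0.358 r 0.0384 z 0.1517 xang-push 2.882 w -0.0000
F [ 0.8 -0.8  5.8] [-0.2 -2.1  6.4] against push -1.1 -1.9 M [-0.2  -0.01  0.01]
```

Home should be at TCP z ≈ 0.148, so the last part goes in finer steps.

```bash
python3 -m handwheel '{"linear":[[0,0,-0.05],[0,0,-0.05],[0,0,-0.05],[0,0,-0.05],[0,0,-0.04]],"rotation":[[0,0,0],[0,0,0],[0,0,0],[0,0,0],[0,0,0]],"hand":[0,0,0,0,0]}'; python3 look.py s47
```

```text
clock: 38.12
tcp_pos: [0.6079, 0.1578, 0.1493]
tcp_rot: [0.0, 0.671, 0.741, 0.0]
ft_force: [1.0, -0.2, 5.1]
gripper_width: 0.0001
t38.17 th 0.359 r 0.0384 z 0.1493 xang-push 2.882 w 0.0001
F [ 1.  -0.2  5.1] [ 0.3 -0.6  5.6] against push -0.6 -0.7 M [-0.21 -0.07  0.06]
```

```bash
python3 -m handwheel '{"linear":[[0,0,-0.02],[0,0,-0.02],[0,0,-0.02],[0,0,-0.02],[0,0,0]],"rotation":[[0,0,0],[0,0,0],[0,0,0],[0,0,0],[0,0,0]],"hand":[0,0,0,0,0]}'; python3 look.py s48
```

```text
clock: 38.8
tcp_pos: [0.6081, 0.1577, 0.1488]
tcp_rot: [0.0, 0.671, 0.741, 0.0]
ft_force: [-0.1, -1.8, 7.1]
gripper_width: 0.0002
t38.85 th 0.356 r 0.0385 z 0.1488 xang-push 2.884 w 0.0002
F [-0.1 -1.8  7.1] [ 0.3 -0.9  7.8] against push -1.6 -1.0 M [-0.24 -0.01  0.05]
```

```bash
python3 -m handwheel '{"linear":[[0,0,-0.015],[0,0,-0.015],[0,0,-0.01],[0,0,0],[0,0,0]],"rotation":[[0,0,0],[0,0,0],[0,0,0],[0,0,0],[0,0,0]],"hand":[0,0,0,0,0]}'; python3 look.py s49; python3 crop.py c49 s47 s49
```

```text
clock: 39.48
tcp_pos: [0.6082, 0.1577, 0.1487]
tcp_rot: [0.001, 0.671, 0.741, 0.001]
ft_force: [0.0, -1.7, 9.4]
gripper_width: -0.0001
t39.52 th 0.354 r 0.0386 z 0.1487 xang-push 2.887 w -0.0001
F [ 0.  -1.7  9.4] [-0.3 -1.2  9.6] against push -1.6 -1.1 M [-0.37 -0.06  0.  ]
```

View pics/c49.png

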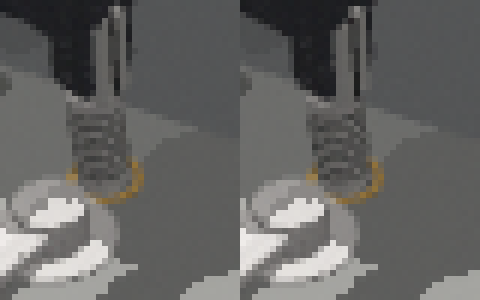

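```bash
python3 -m handwheel '{"linear":[[0,0,0.4],[0,-0.6,0],[0,0,-0.2],[0,0,-0.1],[0,0,-0.05]],"rotation":[[0,0,0],[0,0,0],[0,0,0],[0,0,0],[0,0,0]],"hand":[0,0,0,0,0]}'; python3 look.py s50
```

```text
clock: 40.15
tcp_pos: [0.608, 0.1517, 0.1487]
tcp_rot: [0.0, 0.671, 0.741, 0.0]
ft_force: [-0.8, -1.5, 10.4]
gripper_width: -0.0004
t40.20 th 0.202 r 0.0367 z 0.1487 xang-push 3.039 w -0.0004
F [-0.8 -1.5 10.4] [-1.2 -1.5  8.1] against push -1.3 -1.2 M [-0.43  0.16  0.02]
```

```bash
python3 -m handwheel '{"linear":[[0,0,-0.02],[0,0,-0.02],[0,0,-0.02],[0,0,-0.02],[0,0,0]],"rotation":[[0,0,0],[0,0,0],[0,0,0],[0,0,0],[0,0,0]],"hand":[0,0,0,0,0]}'; python3 look.py s51
```

```text
clock: 40.83
tcp_pos: [0.6082, 0.1516, 0.1486]
tcp_rot: [0.001, 0.671, 0.741, 0.001]
ft_force: [-2.4, -2.4, 13.3]
gripper_width: -0.0001
t40.88 th 0.200 r 0.0369 z 0.1486 xang-push 3.041 w -0.0001
F [-2.4 -2.4 13.3] [-1.4 -2.2 13.8] against push -1.8 -1.9 M [-0.5   0.3   0.03]
```

```bash
python3 -m handwheel '{"linear":[[0,0,1],[0,0,3],[0,0,4],[-1,-4,0],[-1,-5.5,0]],"rotation":[[0,0,0],[0,0,0],[0,0,0],[0,0,0],[0,0,0]],"hand":[0,0,0,0,0]}'; python3 look.py s52; python3 - <<'E'
from h import *
import cv2
cv2.imwrite("pics/c52.png",cv2.resize(cv2.imread("raw_s52.png")[160:215,275:330],None,fx=10,fy=10,interpolation=cv2.INTER_NEAREST))
for z in(.1,.14,.141,.145):print(z,(proj("side",[.6082,.156,z])-[275,160]+.5)*10)
E
```

```text
clock: 41.5
tcp_pos: [0.5874, 0.0567, 0.2278]
tcp_rot: [0.0, 0.67, 0.742, 0.0]
ft_force: [0.4, 0.1, 0.5]
gripper_width: -0.0004
t41.55 th -1.397 r 0.0889 z 0.2278 xang-push -1.644 w -0.0004
F [0.4 0.1 0.5] [ 1.4 -7.6  0.3] against push 0.4 0.1 M [-0.01 -0.02 -0.04]
0.1 [278.09567025 348.20411346]
0.14 [268.63582955 206.90627509]
0.141 [268.39172799 203.26022818]
0.145 [267.41148036 188.61866335]
```

View pics/c52.png

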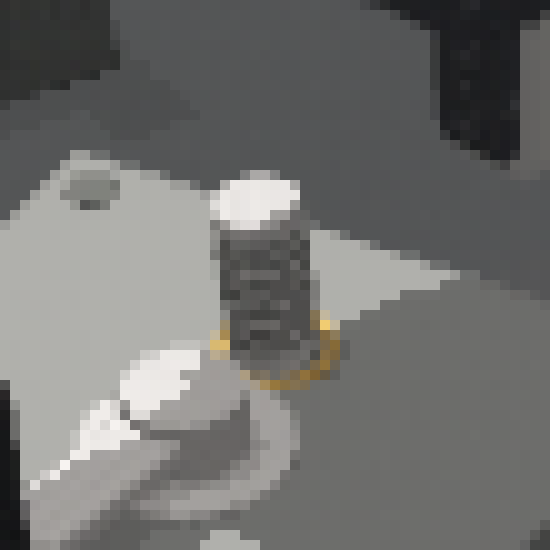

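```bash
python3 -m handwheel '{"linear":[[-2.5,3,0],[-3,4,0],[-2.3,3,0],[0,0,0],[0,0,0]],"rotation":[[0,0,0],[0,0,0],[0,0,0],[0,0,0],[0,0,0]],"hand":[0.12,0.12,0.12,0.12,0.12]}'; python3 look.py s53; python3 - <<'E'
from cell import bot
import cv2
print(bot.sense()["tcp_pos"])
cv2.imwrite("pics/c53.png",cv2.resize(cv2.imread("raw_s53.png")[130:230,235:345],None,fx=6,fy=6,interpolation=cv2.INTER_NEAREST))
E
```

```text
clock: 42.18
tcp_pos: [0.5099, 0.1567, 0.2275]
tcp_rot: [0.0, 0.671, 0.741, -0.0]
ft_force: [0.4, -0.4, 0.1]
gripper_width: 0.0101
t42.23 th 2.945 r 0.0633 z 0.2275 xang-push 0.296 w 0.0101
F [ 0.4 -0.4  0.1] [-0.4 -0.6 -0.8] against push 0.3 0.7 M [ 0.05 -0.01 -0.03]
[0.51008804 0.15637261 0.22739702]
```

View pics/c53.png

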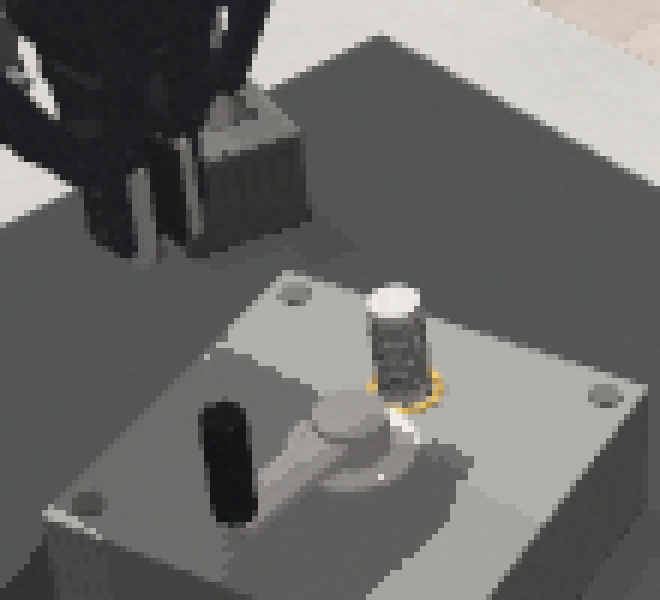

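```bash
python3 -m handwheel '{"linear":[[0,0.35,-2],[0,0,-2],[0,0,-2],[0,0,-1.6],[0,0,-0.8]],"rotation":[[0,0,0],[0,0,0],[0,0,0],[0,0,0],[0,0,0]],"hand":[0.12,0.12,0.12,0.12,0.12]}'; python3 look.py s54; python3 -m handwheel '{"linear":[[0.01,-0.1,0],[0.01,-0.1,0],[0.01,-0.1,0],[0.01,-0.1,0],[0.01,-0.1,0]],"rotation":[[0,0,0],[0,0,0],[0,0,0],[0,0,0],[0,0,0]],"hand":[0.12,0.12,0.12,0.12,0.12]}'; python3 look.py s55
```

```text
clock: 42.85
tcp_pos: [0.5098, 0.1599, 0.1425]
tcp_rot: [-0.0, 0.671, 0.741, -0.0]
ft_force: [0.6, -0.3, 0.9]
gripper_width: 0.0102
t42.90 th 2.896 r 0.0642 z 0.1425 xang-push 0.344 w 0.0102
F [ 0.6 -0.3  0.9] [ 0.2  0.5 -1.8] against push 0.2 -0.5 M [ 0.02  0.01 -0.  ]
clock: 43.52
tcp_pos: [0.5102, 0.1553, 0.1435]
tcp_rot: [0.0, 0.671, 0.741, 0.0]
ft_force: [0.5, -0.3, 0.3]
gripper_width: 0.0105
t43.58 th 2.966 r 0.0627 z 0.1435 xang-push 0.275 w 0.0105
F [ 0.5 -0.3  0.3] [ 0.4 -0.3  0. ] against push 0.2 0.2 M [0.02 0.01 0.  ]
```

View pics/s55.png

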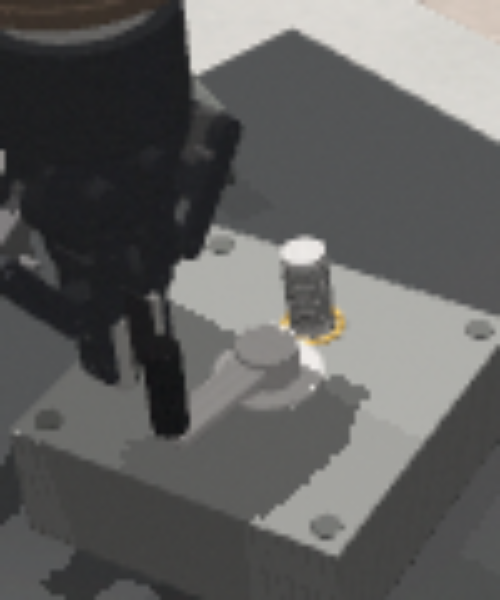

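Fingers are behind the knob on its clockwise side, clear of the pin. I'll approach until I feel contact.

```bash
python3 -m handwheel '{"linear":[[0,-0.05,0],[0,-0.05,0],[0,-0.05,0],[0,-0.05,0],[0,-0.05,0]],"rotation":[[0,0,0],[0,0,0],[0,0,0],[0,0,0],[0,0,0]],"hand":[0.12,0.12,0.12,0.12,0.12]}'; python3 look.py s56
```

```text
clock: 44.2
tcp_pos: [0.5102, 0.1529, 0.1434]
tcp_rot: [-0.0, 0.671, 0.741, 0.0]
ft_force: [0.3, 1.0, 1.1]
gripper_width: 0.0104
t44.25 th 3.004 r 0.0624 z 0.1434 xang-push 0.237 w 0.0104
F [0.3 1.  1.1] [0.3 1.4 0.5] against push -1.0 -1.5 M [ 0.12  0.01 -0.03]
```

```bash
python3 -m handwheel '{"linear":[[0,-0.03,0],[0,-0.03,0],[0,-0.03,0],[0,-0.03,0],[0,0,0]],"rotation":[[0,0,0],[0,0,0],[0,0,0],[0,0,0],[0,0,0]],"hand":[0.12,0.12,0.12,0.12,0.12]}'; python3 look.py s57; python3 - <<'E'
import cv2,numpy as np
A=np.hstack([cv2.resize(cv2.imread(f"raw_{n}.png")[165:220,260:315],None,fx=7,fy=7,interpolation=cv2.INTER_NEAREST) for n in("s55","s57")])
cv2.imwrite("pics/c57.png",A)
E
```

```text
clock: 44.88
tcp_pos: [0.5102, 0.1516, 0.1434]
tcp_rot: [-0.0, 0.671, 0.741, -0.0]
ft_force: [0.2, 0.4, -0.8]
gripper_width: 0.01
t44.92 th 3.024 r 0.0622 z 0.1434 xang-push 0.216 w 0.0100
F [ 0.2  0.4 -0.8] [-0.5  1.4  0. ] against push -0.4 -1.3 M [ 0.13 -0.03 -0.  ]
```

View pics/c57.png

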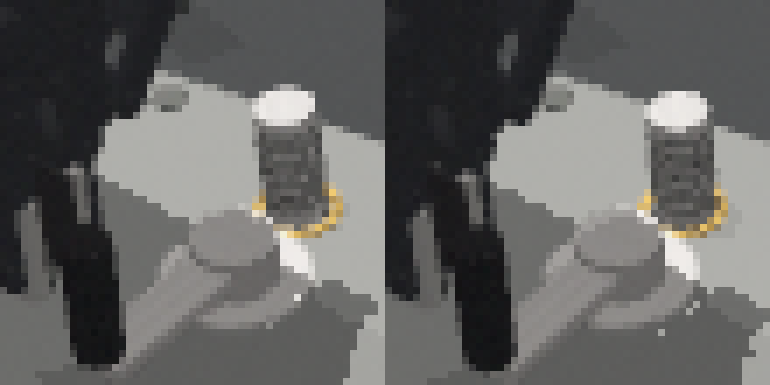

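```bash
python3 -m handwheel '{"linear":[[0,0.3,0],[0,0.5,0],[0,0,2],[0,0,3],[0,0,1]],"rotation":[[0,0,0],[0,0,0],[0,0,0],[0,0,0],[0,0,0]],"hand":[0.12,0.12,0.12,0.12,0]}'; python3 -m handwheel '{"linear":[[3,0,0],[4,-0.2,0],[2.8,-0.15,0],[0,0,-1],[0,0,-2]],"rotation":[[0,0,0],[0,0,0],[0,0,0],[0,0,0],[0,0,0]],"hand":[0,0,0,0,0]}'; python3 look.py s58; python3 - <<'E'
import cv2
cv2.imwrite("pics/c58.png",cv2.resize(cv2.imread("raw_s58.png")[160:215,275:330],None,fx=10,fy=10,interpolation=cv2.INTER_NEAREST))
E
```

```text
clock: 45.55
tcp_pos: [0.5106, 0.16, 0.2049]
tcp_rot: [0.001, 0.671, 0.741, 0.001]
ft_force: [0.5, 0.1, -1.0]
gripper_width: 0.0001
clock: 46.18
tcp_pos: [0.6078, 0.1563, 0.1724]
tcp_rot: [-0.0, 0.671, 0.741, -0.0]
ft_force: [-0.4, 0.8, -1.1]
gripper_width: 0.0
t46.23 th 0.323 r 0.0378 z 0.1724 xang-push 2.917 w 0.0000
F [-0.4  0.8 -1.1] [-0.8  0.6 -3.5] against push 0.9 0.8 M [ 0.08  0.03 -0.01]
```

View pics/c58.png

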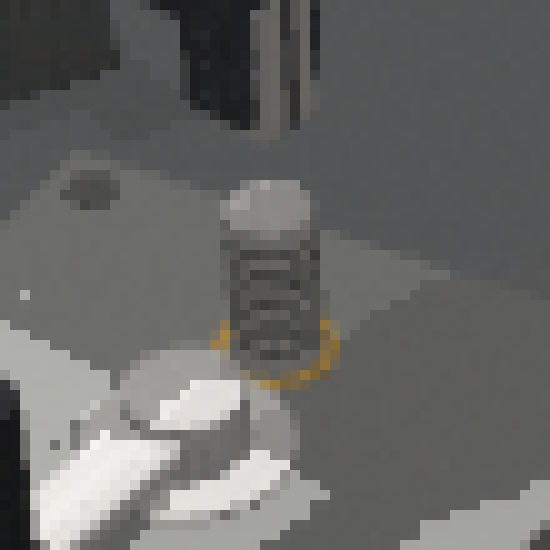

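```bash
python3 -m handwheel '{"linear":[[0,0,-1],[0,0,-0.7],[0,0,-0.3],[0,0,-0.1],[0,0,0]],"rotation":[[0,0,0],[0,0,0],[0,0,0],[0,0,0],[0,0,0]],"hand":[0,0,0,0,0]}'; python3 look.py s59
```

```text
clock: 46.85
tcp_pos: [0.6083, 0.1561, 0.1526]
tcp_rot: [0.0, 0.671, 0.741, 0.0]
ft_force: [0.7, 0.2, 0.4]
gripper_width: 0.0002
t46.90 th 0.315 r 0.0382 z 0.1526 xang-push 2.926 w 0.0002
F [0.7 0.2 0.4] [0.6 0.5 0.6] against push -0.0 0.3 M [-0.03 -0.06 -0.05]
```

```bash
python3 -m handwheel '{"linear":[[0,0,-0.02],[0,0,-0.02],[0,0,-0.02],[0,0,-0.02],[0,0,0]],"rotation":[[0,0,0],[0,0,0],[0,0,0],[0,0,0],[0,0,0]],"hand":[0,0,0,0,0]}'; python3 look.py s60
```

```text
clock: 47.52
tcp_pos: [0.6082, 0.1561, 0.1515]
tcp_rot: [-0.0, 0.671, 0.741, -0.0]
ft_force: [-0.0, -0.4, 0.3]
gripper_width: -0.0003
t47.58 th 0.315 r 0.0380 z 0.1515 xang-push 2.925 w -0.0003
F [-0.  -0.4  0.3] [-0.2  1.   0. ] against push -0.4 1.0 M [ 0.01  0.03 -0.05]
```

```bash
python3 -m handwheel '{"linear":[[0,0,-0.08],[0,0,-0.08],[0,0,-0.06],[0,0,-0.06],[0,0,0]],"rotation":[[0,0,0],[0,0,0],[0,0,0],[0,0,0],[0,0,0]],"hand":[0,0,0,0,0]}'; python3 look.py s61
```

```text
clock: 48.2
tcp_pos: [0.6082, 0.1562, 0.1487]
tcp_rot: [-0.0, 0.671, 0.741, -0.0]
ft_force: [-0.1, -0.0, -0.0]
gripper_width: 0.0003
t48.25 th 0.317 r 0.0381 z 0.1487 xang-push 2.924 w 0.0003
F [-0.1 -0.  -0. ] [ 0.7 -0.2 -0.3] against push -0.0 -0.4 M [-0.   -0.01 -0.01]
```

```bash
python3 -m handwheel '{"linear":[[0,0,-0.02],[0,0,-0.02],[0,0,-0.02],[0,0,-0.02],[0,0,0]],"rotation":[[0,0,0],[0,0,0],[0,0,0],[0,0,0],[0,0,0]],"hand":[0,0,0,0,0]}'; python3 look.py s62
```

```text
clock: 48.88
tcp_pos: [0.6083, 0.1562, 0.1482]
tcp_rot: [0.0, 0.671, 0.741, 0.0]
ft_force: [-0.9, -0.8, 4.3]
gripper_width: 0.0002
t48.92 th 0.316 r 0.0382 z 0.1482 xang-push 2.925 w 0.0002
F [-0.9 -0.8  4.3] [-0.3  0.6  4.6] against push -0.5 0.6 M [-0.02 -0.01 -0.02]
```

```bash
python3 -m handwheel '{"linear":[[0,0,-0.02],[0,0,-0.02],[0,0,-0.02],[0,0,0],[0,0,0]],"rotation":[[0,0,0],[0,0,0],[0,0,0],[0,0,0],[0,0,0]],"hand":[0,0,0,0,0]}'; python3 look.py s63
```

```text
clock: 49.55
tcp_pos: [0.6083, 0.1561, 0.148]
tcp_rot: [0.0, 0.671, 0.741, 0.0]
ft_force: [-1.6, -0.5, 10.6]
gripper_width: 0.0003
t49.60 th 0.315 r 0.0382 z 0.1480 xang-push 2.925 w 0.0003
F [-1.6 -0.5 10.6] [-1.6 -0.4 10.4] against push 0.1 0.1 M [-0.1   0.38 -0.01]
```

```bash
python3 -m handwheel '{"linear":[[0,0,-0.015],[0,0,-0.015],[0,0,-0.01],[0,0,0],[0,0,0]],"rotation":[[0,0,0],[0,0,0],[0,0,0],[0,0,0],[0,0,0]],"hand":[0,0,0,0,0]}'; python3 look.py s64
```

```text
clock: 50.22
tcp_pos: [0.6084, 0.1561, 0.148]
tcp_rot: [0.0, 0.671, 0.741, 0.0]
ft_force: [-3.5, -0.9, 13.7]
gripper_width: 0.0001
t50.27 th 0.314 r 0.0383 z 0.1480 xang-push 2.926 w 0.0001
F [-3.5 -0.9 13.7] [-2.9 -0.8 13.2] against push 0.2 0.1 M [-0.17  0.55  0.01]
```

At z = 0.1480 it stops dead, exactly the home height. I'll retreat and check.

```bash
python3 -m handwheel '{"linear":[[0,0,0.5],[0,0,2.5],[0,0,4],[0,0,3],[0,0,0]],"rotation":[[0,0,0],[0,0,0],[0,0,0],[0,0,0],[0,0,0]],"hand":[0,0,0,0,0]}'; python3 look.py s65; python3 - <<'E'
import cv2
cv2.imwrite("pics/c65.png",cv2.resize(cv2.imread("raw_s65.png")[130:230,235:345],None,fx=7,fy=6,interpolation=cv2.INTER_NEAREST))
E
```

```text
clock: 50.9
tcp_pos: [0.6088, 0.1562, 0.2492]
tcp_rot: [0.001, 0.671, 0.741, 0.001]
ft_force: [-0.8, 0.5, 0.3]
gripper_width: -0.0001
t50.95 th 0.313 r 0.0387 z 0.2492 xang-push 2.927 w -0.0001
F [-0.8  0.5  0.3] [ 0.5  1.1 -0.6] against push 0.7 0.9 M [-0.04  0.   -0.07]
```

View pics/c65.png

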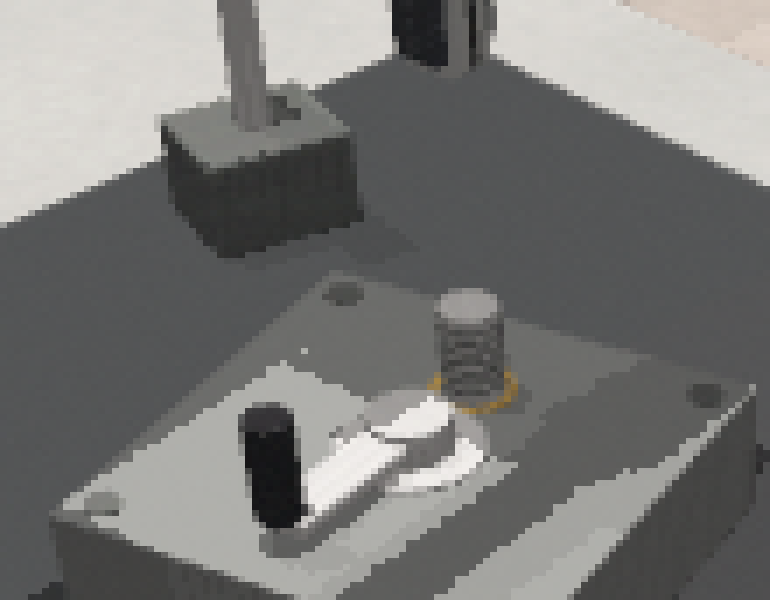

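The pin head sits flat and upright on the brass ring (top at about (468,305) in the crop, ring bottom at about (475,412)). The gripper is well clear. Handing in.

```bash
python3 -c "
from cell import bot
print(bot.finish_job())"
```

```text
the job is handed in; nothing more can be done
None
```

The bushing is locked: the index pin is in the true hole and pressed fully home. I handed the job in at about 51 s, with the gripper about 10 cm above the pin.

**What I did:**
- **Placing:** I took the pin from the stand and stood it in the guide hole.
- **Turning:** I turned the crank slowly clockwise with the fingertips. The force rose to about 3–4 N around where the false groove should be. It was back near 1 N after I re-centred the fingers on the knob.
- **Catch:** About 0.55 rad after the groove, the camera showed the pin drop. A few small steps later the resistance rose to about 4 N while the pin stayed still, so I stopped.
- **Pressing:** The pin went down at a steady 6 N or so.

**Last checks:** the head came to rest with its top 40 mm above the cover, which is the home height. It held there under about 13 N, and the last picture showed it upright on the brass ring.

**What disagreed or was less certain:**
- **Tilted first press:** this press stopped about 0.6 mm high because the crank was still against the pin and tilted it. I nudged the knob back about 1.5 mm, counter-clockwise and within the play. That stood the pin upright, and I pressed it home again.
- **Groove not seen:** the gripper hid the pin there, so I know the groove only by feel. Some of that force was also sideways drag between my fingers and the knob.
- **Size of the drop:** in the picture the drop looked more like 8–9 mm. The head's height at first contact when pressing matched the expected 6 mm.
- **Block felt late:** the pin had already dropped about 6–7 mm of finger travel earlier. The turning stopped after that play was used up, not at the moment of the drop.

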